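# Screen the walnuts out of the hazelnuts

### The arm

A 6-joint arm with a two-finger parallel gripper is mounted at the origin on the work surface. World frame = base frame: x ahead of the robot, y to its left, z up, the work surface at z = 0. Lengths are in m, angles in rad, forces in N, time in s.
With the tool pointing down it reaches from about 0.275 to 0.725 m from the base axis. Payload 15.9 kg.
Tool frame: the origin (TCP) lies at the very end of the fingers, on their centre line; the grasp point (between the pads) lies 19 mm behind it (robot.grip_depth is the distance from the TCP to the grasp point, in m); z points along the fingers, y is the line along which they close (so a half turn about z gives the same grasp; the last joint's range is limited). The gripper opens to 85 mm and grips with 20 to 120 N. Pads are 22 mm wide; open, the fingers measure 114 mm over their backs; the gripper's body (76 mm by 85 mm) begins 54 mm behind the grasp point. The pads swing forward as they close: fully open they stand 13 mm farther back than shut.
Start: joints at [-1.343, 0.213, -0.034, 1.323, 0, 1.571], TCP at [0.113, -0.487, 0.231] pointing down, gripper open.
Joint ranges: [-2.98, 2.98], [-0.74, 1.72], [-1.14, 1.35], [-2.1, 2.04], [-1.57, 1.44], [-3.14, 3.14]. Speed limits (rad/s): [1.89, 1.89, 2.39, 2.57, 3.14, 3.14].

### API

Orientations are given as [roll, pitch, yaw] about the fixed x, y, z axes, in that order (R = Rz(yaw) Ry(pitch) Rx(roll)).
In Python, from cell import robot gives the robot as it stands. The module is installed in compiled form; this text tells all that it offers.
- The arm moves only by the tool jog_arm, never from a script. Its argument "moves" is a list of rows, each a list of 5 numbers: the finger opening in m, from 0 to 0.0854, then the shift along the tool's x, y, z in m, then the turn about the tool's z in units of 6 degrees (1.0 is 6 degrees). A call has 1 to 8 rows; each row is the pose to reach, as a shift and turn from the pose commanded when the call began, along the tool's axes at that moment; what a row does not reach only later rows make up. A row lasts 1/10 s, in which the tool goes at most 50 mm and 8.59 degrees, less where a joint would pass 70% of its speed; a pose out of reach is approached as far as the arm can. A call with a gripper value outside its range is refused whole. The fingers move at their own pace and stop on an object; "force" is the grip in N (left out, the last holds). Time passes only in rows, so rows that repeat a pose let the fingers close. It gives the time, the measured TCP pose, the force, the opening and the grip force at its end, in the units of the state.
- robot.state(): the state, without advancing time (a new reading comes with each control period).
- robot.grab_frame(name): name is "scene" or "side" or "wrist"; returns a dict with "frame" (480x640x3 uint8, red, green, blue), "vfov" (degrees; the focal length in pixels is half the picture's height over the tangent of half this angle, whatever the lens; pixels are square), "cx", "cy" (the principal point, pixels), "R" (3x3) and "t" (3): a world point X has camera coordinates R X + t. Camera axes: x right, y down, z forward; pixel columns grow to the right and rows downward; lengths in m; the calibration is good to about 2 mm. A picture is of the moment at which its call begins. There is no depth.
- robot.hand_in(): hands the job in; it is judged then, once.
The state is a dict: "time_s": time; "joint_pos": joint angles; "qvel": joint speeds; "joint_efforts": joint torques, N m; "tool_pos": TCP position; "eef_rot": TCP orientation; "force": force on the tool from outside, world axes, zero at the start; "moment": the same for the moment, N m; "gripper_width": finger opening in m; "gripper_force": force on a finger pad.
Only numpy, scipy, OpenCV 4.12 (cv2) and the standard library are available. Lean on these libraries where they do the work, as an engineer would, in place of code of your own. Each camera call takes 0.05 s, during which the arm holds its last target. There are 200 camera calls.

### The job

Before the nuts are bagged, tip the scoop pan out over the sorting screen, so that the hazelnuts drop through the mesh into the green tray and the two walnuts stay on top. Then, in either order, stand the empty pan upright on the middle of its green mat again and pick the walnuts off the screen into the white bowl. Spill nothing on the bench, and leave the bowl and all the other things standing where they are.

Things in the scene. Friction and masses are not known exactly. Their poses are not given: they have to be found in the camera images.
- screen: Fixed square sorting screen: white box 202 x 202 mm with an open top, upright rim 4 mm thick, rim top 92 mm above the bench. Origin: centre of its underside on the bench; x and y along its sides, z up. Inside the rim an aluminium apron slopes down at 22 degrees, from 97 mm to 59 mm from the centre, to a mesh in the middle. Under the mesh is a green catch tray, floor 4 mm high.
- mat: Thin green square mat, 165 x 165 x 3 mm, fixed to the bench; origin: centre of its underside.
- pan: Loose steel scoop pan, 130 mm long (x) by 110 mm wide (y), about 0.25 kg. Origin: centre of its underside, z up. The +x end is open; back (-x end) and sides are walls 3 mm thick, 54 to 56 mm high. The floor is flat and 4 mm high, but its last 38 mm climb at 15 degrees to the open end, so nuts stay in while the pan is level or leaned back and moved smoothly.
- pan_handle (a point): Middle of the pan's blue handle, 90 mm above the pan's underside at the pan's middle: a level bar along the pan's y, 16 mm wide (x), 14 mm high, 102 mm clear length between two side posts, with free space under it. Axes as the pan's. Grasp it from above, fingers closing along the pan's x.
- pan_lip (a point): Middle of the floor's edge at the pan's open (+x) end, 65 mm ahead of the pan's middle and 14 mm above its underside. Axes as the pan's. Nuts roll out here when this end is tipped down by well over 20 degrees; 40 to 50 degrees empties it.
- bowl: Loose white round bowl, rim radius 75 mm, 55 mm tall, 0.4 kg; origin: centre of its underside.
- walnut_a: Walnut, a pale tan ball 39 mm across, 15 g; origin at its centre. It starts in the pan, is too big for the mesh and comes to rest on it with its centre 70 to 80 mm above the bench.
- walnut_b: Walnut, a pale tan ball 39 mm across, 15 g; origin at its centre. It starts in the pan, is too big for the mesh and comes to rest on it with its centre 70 to 80 mm above the bench.
- hazel_1: Hazelnut, a dark brown ball 17 mm across, 10 g; origin at its centre. It starts in the pan and falls through the mesh.
- hazel_2: Hazelnut, a dark brown ball 17 mm across, 10 g; origin at its centre. It starts in the pan and falls through the mesh.
- hazel_3: Hazelnut, a dark brown ball 17 mm across, 10 g; origin at its centre. It starts in the pan and falls through the mesh.
- hazel_4: Hazelnut, a dark brown ball 17 mm across, 10 g; origin at its centre. It starts in the pan and falls through the mesh.
- hazel_5: Hazelnut, a dark brown ball 17 mm across, 10 g; origin at its centre. It starts in the pan and falls through the mesh.
- hazel_6: Hazelnut, a dark brown ball 17 mm across, 10 g; origin at its centre. It starts in the pan and falls through the mesh.
- amber_bottle: Bystander: amber bottle, 60 mm across, 160 mm tall, upright; origin at the centre of its underside.
- tin: Bystander: red can, 72 mm across, 110 mm tall; origin at the centre of its underside.
- white_jar: Bystander: white jar with red cap, 68 mm across, 85 mm tall; origin at the centre of its underside.
- tape_roll: Bystander: orange tape core lying flat, 90 mm across, 40 mm tall; origin at the centre of its underside.
- pouch_box: Fixed bystander: small cardboard box of pouches, 90 x 90 mm, about 65 mm tall; origin at the centre of its underside.
- heater_block: Fixed bystander: brass block on a dark plate, 50 x 100 mm, 52 mm tall; origin at the centre of its underside.
- screen_mesh (a point): Centre of the screen's mesh, level with the bar tops, 58 mm above the bench; axes as the screen's. The mesh is 118 x 118 mm, flat, of round dark bars 6 mm thick, three each way and 31 mm apart, leaving openings 25 mm square.
There are look-alikes about, which are no part of the job. There is more than one size of the bowl; the job needs the middle-sized.

How it is judged:
By the outcome, as a careful person would: the job done as asked, in the order asked, and still so for the second after the job is handed in, with the robot touching nothing.
It also fails if it takes over 69 s, if anything falls off the work surface, if the arm or the gripper's body presses on something with over 40 N, if the wrist force passes 120 N, or if a joint passes its speed limit or range.

## Working session

There is one attempt and no reset: what is moved stays moved. The work goes in short steps, Python scripts to look and compute and a tool call to move; the robot and the scene stay as the last step left them, time stands still between calls to the robot, and variables do not carry over. Pictures are saved under pics/ and viewed, at most 10 in all, crops included, and the job is handed in when it is done.

Besides the shell and the picture viewer there is one more tool, called after ">>>" by a JSON object that holds its "name" and its "arguments". jog_arm: Moves the arm, as the interface text tells. Its arguments: {"type":"object","properties":{"moves":{"type":"array","items":{"type":"array","items":{"type":"number"}}},"force":{"type":"number"}},"required":["moves"]}

```bash
mkdir -p pics
cat > h.py <<'E'
import numpy as np, cv2
from cell import robot
def grab(n):
    f=robot.grab_frame(n); f['f']=240/np.tan(np.radians(f['vfov'])/2); return f
def save(f,p): cv2.imwrite('pics/'+p,cv2.cvtColor(f['frame'],cv2.COLOR_RGB2BGR))
def ray(f,u,v,z):
    R=np.array(f['R']);t=np.array(f['t']);C=-R.T@t
    d=R.T@np.array([(u-f['cx'])/f['f'],(v-f['cy'])/f['f'],1]); return C+d*(z-C[2])/d[2]
def proj(f,X):
    c=np.array(f['R'])@np.array(X)+np.array(f['t']); return np.array([f['cx']+f['f']*c[0]/c[2],f['cy']+f['f']*c[1]/c[2]])
E
python3 - <<'E'
from h import *
import pickle
for n in ['scene','side']:
    f=grab(n); save(f,n+'0.png'); pickle.dump(f,open(n+'0.pkl','wb')); print(n,f['vfov'],f['cx'],f['cy'],-np.array(f['R']).T@f['t'])
print(robot.state())
E
```

```text
scene 54.192309332391986 321.12560126353253 239.87144570271707 [0.89242934 0.73446322 1.05238002]
side 47.553888446314225 307.98832113603373 236.49217435826628 [ 0.43000721 -0.66779944  1.01482811]
{'time_s': 0.1, 'joint_pos': array([-1.34302308e+00,  2.13326973e-01, -3.49688497e-02,  1.32351512e+00,
       -6.74845540e-06,  1.57079295e+00]), 'qvel': array([-0.00021628, -0.00143382,  0.00197827, -0.00063432,  0.00102605,
        0.00096381]), 'joint_efforts': array([ 1.73846303e-03, -6.87242389e+01,  4.87812817e+01,  1.19446826e-02,
        1.89967132e-04, -1.95904801e-05]), 'tool_pos': array([ 0.11283369, -0.48679011,  0.23086656]), 'eef_rot': array([-3.14057804e+00,  6.74502522e-06,  2.27776633e-01]), 'force': array([ 0.25687519, -0.7230352 , -0.28125579]), 'moment': array([0.05047308, 0.01365753, 0.02758655]), 'gripper_force': 0.0, 'gripper_width': 0.08528200942237038}
```

View pics/scene0.png

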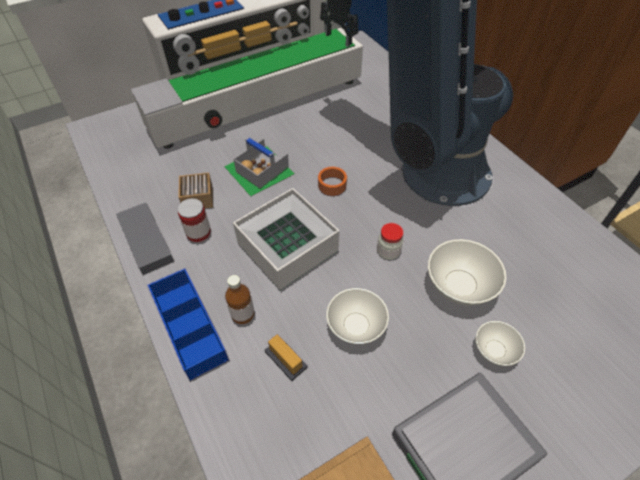

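View pics/side0.png

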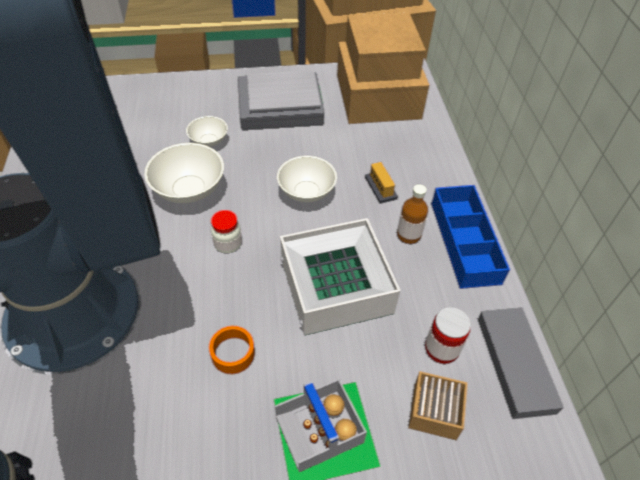

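The scene view shows the pan on its mat at (260,160), the screen at (287,237), and bowls at (357,320), (466,275) and (500,345). In the side view the bowls are at (307,180) middle, (185,175) large and (207,133) small; the pan is at (320,425), with its blue handle from (310,388) to (333,437).

Look-alikes in the side view:
- **Bowls:** the small, middle and large ones above. I choose the middle one at (307,180).
- **Blue:** the tray at (470,235) against the handle at (320,412).
- **Screen:** only one, at (340,272).

Next is a close crop and a measurement.

```bash
cat > m.py <<'E'
from h import *
import pickle
s=pickle.load(open('side0.pkl','rb')); c=pickle.load(open('scene0.pkl','rb'))
def big(m): 
    k=cv2.findContours(m.astype(np.uint8),cv2.RETR_EXTERNAL,cv2.CHAIN_APPROX_NONE)[0]
    return max(k,key=cv2.contourArea)
for n,f,roi,br in [('side',s,(250,370,400,480),(270,150,345,212)),('scene',c,(215,125,305,200),(320,285,395,350))]:
    hsv=cv2.cvtColor(f['frame'],cv2.COLOR_RGB2HSV); x0,y0,x1,y1=roi
    r=np.zeros(hsv.shape[:2],bool); r[y0:y1,x0:x1]=1
    g=r&(cv2.inRange(hsv,(45,120,60),(75,255,255))>0)
    b=r&(cv2.inRange(hsv,(105,130,50),(125,255,255))>0)
    hull=cv2.convexHull(big(g)); box=cv2.approxPolyDP(hull,4,True)[:,0]
    print(n,'mat',[(tuple(int(q) for q in p),ray(f,*p,.003).round(3)[:2].tolist()) for p in box])
    k=big(b); box=cv2.boxPoints(cv2.minAreaRect(k)); 
    print(' handle top corners',[ray(f,*p,.097).round(3)[:2].tolist() for p in box], 'centre',ray(f,*cv2.minAreaRect(k)[0],.092).round(3))
    x0,y0,x1,y1=br; r[:]=0; r[y0:y1,x0:x1]=1
    w=r&(cv2.inRange(hsv,(15,8,150),(40,60,255))>0)
    k=big(w); P=np.array([ray(f,*p,.055)[:2] for p in cv2.convexHull(k)[:,0]])
    print(' bowl',P.min(0).round(3),P.max(0).round(3),cv2.boundingRect(k))
for n,f,pts in [('side',s,[(281,238),(366,222),(397,291),(301,312)]),('scene',c,[(291,192),(338,234),(284,266),(235,231)])]:
    P=np.array([ray(f,*p,.092)[:2] for p in pts]); print(n,'screen',P.round(3).tolist(),P.mean(0).round(3))
im=cv2.cvtColor(s['frame'],cv2.COLOR_RGB2BGR)
im2=cv2.cvtColor(c['frame'],cv2.COLOR_RGB2BGR)
a=cv2.resize(im[370:480,262:392],(520,440),interpolation=cv2.INTER_CUBIC); b=cv2.resize(im2[130:200,220:300],(280,245)); d=cv2.resize(im[150:215,270:345],(280,195))
cv2.imwrite('pics/crop1.png',np.hstack([a,np.vstack([b,d])]))
E
python3 m.py
```

```text
side mat [((355, 383), [0.58, -0.229]), ((379, 465), [0.597, -0.387]), ((325, 479), [0.498, -0.4]), ((289, 479), [0.435, -0.393]), ((280, 430), [0.426, -0.305]), ((343, 385), [0.556, -0.231])]
 handle top corners [[0.474, -0.267], [0.49, -0.261], [0.521, -0.358], [0.505, -0.363]] centre [ 0.498 -0.312  0.092]
 bowl [0.465 0.226] [0.617 0.379] (276, 155, 62, 44)
scene mat [((226, 166), [0.593, -0.384]), ((287, 168), [0.427, -0.276]), ((292, 173), [0.424, -0.248]), ((250, 194), [0.579, -0.232])]
 handle top corners [[0.523, -0.353], [0.506, -0.368], [0.475, -0.274], [0.492, -0.26]] centre [ 0.497 -0.319  0.092]
 bowl [0.464 0.226] [0.616 0.38 ] (325, 287, 66, 57)
side screen [[0.461, 0.08], [0.653, 0.106], [0.683, -0.082], [0.485, -0.111]] [ 0.571 -0.002]
scene screen [[0.503, -0.099], [0.468, 0.097], [0.637, 0.115], [0.696, -0.049]] [0.576 0.016]
```

View pics/crop1.png

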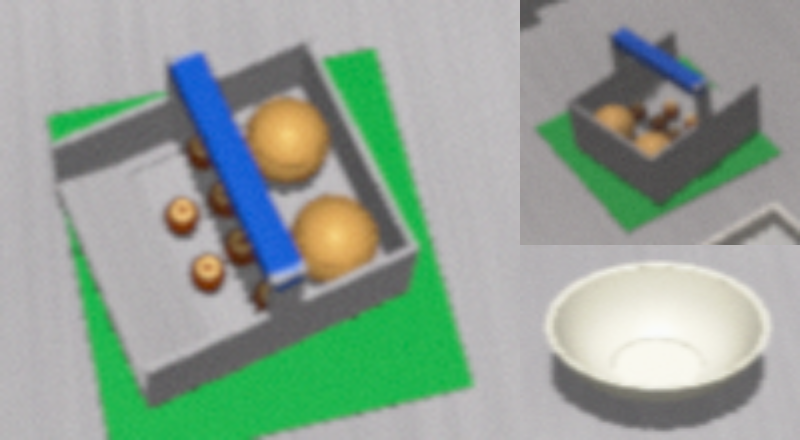

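The crop shows the pan's open end facing left in the side view (world -x, heading about 198 deg). Handle grasp centre is about (0.497,-0.315); the chosen bowl measures 153 mm across its rim, so it is the middle-sized one.

The jog can only turn about the tool's z, so I need another way to tip the pan. First I'll test in free air what the arm does at its reach limit, going up.

>>> {"name": "jog_arm", "arguments": {"moves": [[0.085, 0, 0, -0.05, 0], [0.085, 0, 0, -0.1, 0], [0.085, 0, 0, -0.15, 0], [0.085, 0, 0, -0.2, 0], [0.085, 0, 0, -0.25, 0], [0.085, 0, 0, -0.3, 0], [0.085, 0, 0, -0.35, 0], [0.085, 0, 0, -0.4, 0]]}}

```text
time_s: 0.9
tool_pos: [0.1076, -0.4643, 0.5039]
eef_rot: [3.092, 0.0, 0.228]
force: [-0.4, 1.2, -0.5]
gripper_width: 0.085
gripper_force: 0.0
```

>>> {"name": "jog_arm", "arguments": {"moves": [[0.085, 0, 0, -0.05, 0], [0.085, 0, 0, -0.1, 0], [0.085, 0, 0, -0.15, 0], [0.085, 0, 0, -0.2, 0], [0.085, 0, 0, -0.2, 0], [0.085, 0, 0, -0.2, 0]]}}

```text
time_s: 1.5
tool_pos: [0.0997, -0.4299, 0.5319]
eef_rot: [3.044, -0.0, 0.228]
force: [-0.5, 0.6, -0.6]
gripper_width: 0.0849
gripper_force: 0.0
```

```bash
python3 -c "
from h import *
s=robot.state();print(s['joint_pos'],s['tool_pos'],s['eef_rot'],s['qvel'])"
```

```text
[-1.34297181e+00  2.06958164e-01  7.70164603e-01  2.03599861e+00
  5.67124218e-06  1.57081623e+00] [ 0.09966738 -0.42987118  0.53188137] [ 3.04358850e+00 -7.59197584e-06  2.27805263e-01] [-0.00085418 -0.04641884 -0.04346845 -0.00127108  0.00055967 -0.0014839 ]
```

>>> {"name": "jog_arm", "arguments": {"moves": [[0.085, 0, 0, 0.05, 0], [0.085, 0, 0, 0.1, 0], [0.085, 0, 0, 0.15, 0]]}}

```text
time_s: 1.8
tool_pos: [0.1026, -0.4424, 0.4149]
eef_rot: [3.041, -0.0, 0.228]
force: [0.2, -1.6, 0.1]
gripper_width: 0.0852
gripper_force: 0.0
```

The tilt persists in the commanded pose, so it can be ratcheted at the reach limits. Next I'll try the inner limit, which should tilt it the other way.

>>> {"name": "jog_arm", "arguments": {"moves": [[0.085, 0, -0.05, 0, 0], [0.085, 0, -0.1, 0, 0], [0.085, 0, -0.15, 0, 0], [0.085, 0, -0.2, 0, 0], [0.085, 0, -0.25, 0, 0], [0.085, 0, -0.3, 0, 0]]}}

```text
time_s: 2.4
tool_pos: [0.0346, -0.1494, 0.3858]
eef_rot: [3.043, 0.0, 0.228]
force: [0.3, 1.2, 1.6]
gripper_width: 0.0849
gripper_force: 0.0
```

```bash
python3 -c "
from h import *
s=robot.state();print(s['joint_pos'],s['tool_pos'],s['eef_rot'],s['qvel'])"
```

```text
[-1.34299734e+00 -5.36002213e-01 -2.41468153e-01  1.76687481e+00
 -2.49549056e-05  1.57082462e+00] [ 0.03462702 -0.14940331  0.38577364] [3.04313707e+00 2.20527493e-05 2.27768377e-01] [-1.61323160e-04 -9.74443551e-01 -4.81740036e-01  4.84981533e-01
 -7.88392125e-04  1.09679155e-03]
```

```bash
cat > kin.py <<'E'
import numpy as np
Q=[(.21332697,-.0349688,1.32351512,np.hypot(.11283369,.48679011),.23086656),(.206958,.7701646,2.0359986,np.hypot(.09966738,.42987118),.53188137),(-.536002,-.241468,1.766875,np.hypot(.034627,.149403),.385774)]
A=[];b=[]
for q2,q3,q4,r,z in Q:
    p=q2-q3;f=p+q4
    A+=[[1,0,np.sin(q2),np.cos(p),np.sin(p),np.cos(f)],[0,1,np.cos(q2),-np.sin(p),np.cos(p),-np.sin(f)]];b+=[r,z]
P,res,rk,sv=np.linalg.lstsq(np.array(A),np.array(b),rcond=None)
def fk(q):
    q2,q3,q4=q;p=q2-q3;f=p+q4;a,h,L1,L2,e,Lt=P
    return np.array([a+L1*np.sin(q2)+L2*np.cos(p)+e*np.sin(p)+Lt*np.cos(f),h+L1*np.cos(q2)-L2*np.sin(p)+e*np.cos(p)-Lt*np.sin(f),f])
lo=np.array([-.74,-1.14,-2.1]);hi=np.array([1.72,1.35,2.04])
if __name__=='__main__':
    print(P.round(3),rk,sv.round(3))
    from scipy.optimize import least_squares
    # exact solvability map: tilt (deg, + = inward) range by (r,z)
    for z in (.2,.3,.4,.5):
        for r in np.arange(.2,.8,.05):
            ok=[]
            for t in range(-60,61,10):
                s=least_squares(lambda q:fk(q)-[r,z,np.pi/2+np.radians(t)],[.2,0,1.3],bounds=(lo,hi))
                if s.cost<1e-6: ok.append(t)
            print(z,round(r,2),(min(ok),max(ok)) if ok else None)
E
python3 kin.py
```

```text
[-0.     0.244  0.486  0.393  0.066  0.455] 6 [3.397e+00 2.415e+00 5.360e-01 4.300e-01 3.950e-01 3.000e-03]
0.2 0.2 (-10, 60)
0.2 0.25 (-20, 60)
0.2 0.3 (-30, 60)
0.2 0.35 (-30, 50)
0.2 0.4 (-40, 40)
0.2 0.45 (-40, 40)
0.2 0.5 (-50, 30)
0.2 0.55 (-50, 20)
0.2 0.6 (-60, 20)
0.2 0.65 (-60, 10)
0.2 0.7 (-60, 10)
0.2 0.75 (-60, 0)
0.2 0.8 (-60, -10)
0.3 0.2 (-10, 50)
0.3 0.25 (-20, 40)
0.3 0.3 (-30, 40)
0.3 0.35 (-30, 30)
0.3 0.4 (-40, 30)
0.3 0.45 (-50, 20)
0.3 0.5 (-60, 20)
0.3 0.55 (-60, 10)
0.3 0.6 (-60, 10)
0.3 0.65 (-60, 0)
0.3 0.7 (-60, 0)
0.3 0.75 (-60, -10)
0.3 0.8 (-60, -10)
0.4 0.2 (-20, 20)
0.4 0.25 (-30, 20)
0.4 0.3 (-30, 20)
0.4 0.35 (-40, 20)
0.4 0.4 (-40, 10)
0.4 0.45 (-50, 10)
0.4 0.5 (-60, 10)
0.4 0.55 (-60, 0)
0.4 0.6 (-60, 0)
0.4 0.65 (-60, -10)
0.4 0.7 (-60, -10)
0.4 0.75 (-60, -20)
0.4 0.8 (-60, -20)
0.5 0.2 (-30, -10)
0.5 0.25 (-30, 0)
0.5 0.3 (-40, 0)
0.5 0.35 (-40, 0)
0.5 0.4 (-50, 0)
0.5 0.45 (-60, -10)
0.5 0.5 (-60, -10)
0.5 0.55 (-60, -10)
0.5 0.6 (-60, -10)
0.5 0.65 (-60, -20)
0.5 0.7 (-60, -20)
0.5 0.75 (-60, -30)
0.5 0.8 (-60, -30)
```

Run:
```python
from kin import *
from scipy.optimize import least_squares
def rng(r,z):
    ok=[]
    for t in range(-90,61,5):
        s=least_squares(lambda q:fk(q)-[r,z,np.pi/2+np.radians(t)],[.2,0,1.3],bounds=(lo,hi))
        if s.cost<1e-6: ok.append(t)
    return (min(ok),max(ok)) if ok else None
for z in (.04,.08,.12,.16): print(z,[(r,rng(r,z)) for r in (.17,.2,.23,.26,.3)])
for z in (.3,.4,.5,.6,.7): print(z,[(r,rng(r,z)) for r in (.5,.6,.7,.75,.8,.85)])
import pickle
from h import *
c=pickle.load(open('scene0.pkl','rb'))
for p in [(360,80),(150,145),(300,115)]: print('machine foot',ray(c,*p,0).round(2))
s=pickle.load(open('side0.pkl','rb'))
print('machine top',[ray(c,*p,.15).round(2) for p in [(160,65),(310,15),(185,95)]],'base',[ray(s,*p,0).round(2) for p in [(137,340),(5,310),(108,355),(245,365),(215,335)]])
```

```text
0.04 [(0.17, (-5, 60)), (0.2, (-10, 60)), (0.23, (-10, 60)), (0.26, (-15, 60)), (0.3, (-15, 60))]
0.08 [(0.17, (-10, 60)), (0.2, (-15, 60)), (0.23, (-20, 60)), (0.26, (-20, 60)), (0.3, (-20, 60))]
0.12 [(0.17, (-10, 60)), (0.2, (-15, 60)), (0.23, (-20, 60)), (0.26, (-25, 60)), (0.3, (-30, 60))]
0.16 [(0.17, (-10, 60)), (0.2, (-15, 60)), (0.23, (-20, 60)), (0.26, (-20, 60)), (0.3, (-30, 60))]
0.3 [(0.5, (-60, 20)), (0.6, (-70, 10)), (0.7, (-80, 0)), (0.75, (-90, -5)), (0.8, (-90, -10)), (0.85, (-90, -15))]
0.4 [(0.5, (-70, 10)), (0.6, (-80, 0)), (0.7, (-90, -10)), (0.75, (-90, -15)), (0.8, (-90, -20)), (0.85, (-90, -25))]
0.5 [(0.5, (-70, -5)), (0.6, (-90, -10)), (0.7, (-90, -20)), (0.75, (-90, -25)), (0.8, (-90, -30)), (0.85, (-90, -35))]
0.6 [(0.5, (-75, -20)), (0.6, (-90, -25)), (0.7, (-90, -35)), (0.75, (-90, -35)), (0.8, (-90, -40)), (0.85, (-90, -45))]
0.7 [(0.5, (-85, -35)), (0.6, (-90, -40)), (0.7, (-90, -45)), (0.75, (-90, -50)), (0.8, (-90, -50)), (0.85, (-90, -55))]
machine foot [-0.05 -0.57  0.  ]
machine foot [ 0.77 -0.61  0.  ]
machine foot [ 0.26 -0.5   0.  ]
machine top [array([ 0.63, -0.8 ,  0.15]), array([ 0.02, -0.84,  0.15]), array([ 0.62, -0.6 ,  0.15])] base [array([ 0.15, -0.09,  0.  ]), array([-0.14,  0.02,  0.  ]), array([ 0.09, -0.11,  0.  ]), array([ 0.37, -0.17,  0.  ]), array([ 0.31, -0.09,  0.  ])]
```

>>> {"name": "jog_arm", "arguments": {"moves": [[0.085, 0.05, 0.0, 0, 0], [0.085, 0.1, 0, 0, 0], [0.085, 0.15, 0, 0, 0], [0.085, 0.2, 0, 0, 0], [0.085, 0.25, 0, 0, 0], [0.085, 0.3, 0, 0, 0], [0.085, 0.34, -0.03, 0, 0], [0.085, 0.37, -0.07, 0, 0]]}}

```text
time_s: 3.2
tool_pos: [0.2329, -0.0953, 0.3852]
eef_rot: [3.043, 0.001, 0.228]
force: [0.8, -2.4, -0.3]
gripper_width: 0.085
gripper_force: 0.0
```

```bash
python3 -c "
from h import *
s=robot.state();print(s['joint_pos'],s['tool_pos'],s['eef_rot'],s['qvel'])"
```

```text
[-0.27929752 -0.30809389 -0.13707275  1.69427847 -0.08687797  2.63257984] [ 0.23293099 -0.09529133  0.38523479] [3.04259011e+00 7.39304538e-04 2.27611941e-01] [ 1.31846067  0.4825966   0.25036554 -0.1222865  -0.0662537   1.31516599]
```

>>> {"name": "jog_arm", "arguments": {"moves": [[0.085, 0.03, -0.04, 0, -1.4], [0.085, 0.06, -0.08, 0, -2.8], [0.085, 0.09, -0.12, 0, -4.2], [0.085, 0.12, -0.16, 0, -5.6], [0.085, 0.14, -0.2, 0, -7], [0.085, 0.16, -0.25, 0, -8.4], [0.085, 0.16, -0.3, 0, -9.8], [0.085, 0.16, -0.35, 0, -11.2]]}}

```text
time_s: 4.0
tool_pos: [0.314, 0.2386, 0.3543]
eef_rot: [3.094, 0.088, 1.286]
force: [1.9, 0.0, -0.0]
gripper_width: 0.0852
gripper_force: 0.0
```

```bash
cat > st.py <<'E'
from h import *
from scipy.spatial.transform import Rotation as Ro
s=robot.state(); R=Ro.from_euler('xyz',s['eef_rot']).as_matrix(); p=s['tool_pos']
print(s['time_s'].__round__(2),'q',np.array(s['joint_pos']).round(2),'p',p.round(4),'r,az',np.hypot(*p[:2]).round(3),np.degrees(np.arctan2(p[1],p[0])).round(1))
print('tilt',np.degrees(np.arccos(-R[2,2])).round(1),'toward',np.degrees(np.arctan2(R[1,2],R[0,2])).round(1),'xdir',np.degrees(np.arctan2(R[1,0],R[0,0])).round(1),'ydir',np.degrees(np.arctan2(R[1,1],R[0,1])).round(1)); print(R.round(3).tolist())
E
python3 st.py
```

```text
4.0 q [ 0.72  0.05  0.08  1.65 -0.09  2.57] p [0.314  0.2386 0.3543] r,az 0.394 37.2
tilt 5.7 toward -77.7 xdir 73.7 ydir -16.1
[[0.28, 0.96, 0.021], [0.956, -0.276, -0.097], [-0.088, 0.048, -0.995]]
```

```bash
cat > to.py <<'E'
import sys
from h import *
from scipy.spatial.transform import Rotation as Ro
s=robot.state(); R=Ro.from_euler('xyz',s['eef_rot']).as_matrix()
for a in sys.argv[1:]:
    g=np.array([float(v) for v in a.split(',')]); d=R.T@(g-s['tool_pos']); print(a,'tool shift',d.round(3),'rows',round(np.linalg.norm(d)/.05,1))
E
python3 to.py .2,.4,.35 0.02,.5,.32 -.135,.585,.32
```

```text
.2,.4,.35 tool shift [ 0.123 -0.154 -0.014] rows 4.0
0.02,.5,.32 tool shift [ 0.171 -0.356  0.002] rows 7.9
-.135,.585,.32 tool shift [ 0.209 -0.528 -0.009] rows 11.4
```

>>> {"name": "jog_arm", "arguments": {"moves": [[0.085, 0.03, -0.04, 0, -1.4], [0.085, 0.06, -0.08, 0, -2.8], [0.085, 0.09, -0.12, 0, -4.2], [0.085, 0.12, -0.155, 0, -5.6], [0.085, 0.135, -0.2, 0, -7], [0.085, 0.147, -0.25, 0, -8.4], [0.085, 0.16, -0.3, 0, -9.8], [0.085, 0.17, -0.35, 0, -11.2]]}}

```text
time_s: 4.8
tool_pos: [0.0292, 0.4962, 0.323]
eef_rot: [-3.079, 0.079, 2.463]
force: [1.4, 0.5, 0.8]
gripper_width: 0.0855
gripper_force: 0.0
```

```bash
python3 st.py; python3 to.py -.15,.62,.32 -.16,.75,.38
```

```text
4.8 q [ 1.53  0.31  0.32  1.68 -0.03  2.21] p [0.0292 0.4962 0.323 ] r,az 0.497 86.6
tilt 5.8 toward -77.1 xdir 141.1 ydir 50.9
[[-0.776, 0.63, 0.022], [0.625, 0.774, -0.098], [-0.079, -0.062, -0.995]]
-.15,.62,.32 tool shift [ 0.217 -0.017 -0.013] rows 4.4
-.16,.75,.38 tool shift [ 0.301  0.074 -0.086] rows 6.4
```

>>> {"name": "jog_arm", "arguments": {"moves": [[0.085, 0.05, 0, 0, -1.4], [0.085, 0.1, 0, 0, -2.8], [0.085, 0.15, 0, 0, -4.2], [0.085, 0.19, 0, -0.01, -5.6], [0.085, 0.22, 0.01, -0.02, -7], [0.085, 0.24, 0.03, -0.03, -7], [0.085, 0.26, 0.05, -0.04, -7], [0.085, 0.28, 0.07, -0.05, -7]]}}

```text
time_s: 5.6
tool_pos: [-0.1344, 0.6883, 0.2967]
eef_rot: [-3.093, 0.01, -3.092]
force: [-0.0, 0.4, -0.9]
gripper_width: 0.0852
gripper_force: 0.0
```

```bash
python3 st.py
```

```text
5.6 q [ 1.77  0.94  1.35  2.04 -0.    1.72] p [-0.1344  0.6883  0.2967] r,az 0.701 101.0
tilt 2.8 toward -75.0 xdir -177.2 ydir 92.8
[[-0.999, -0.049, 0.013], [-0.049, 0.998, -0.048], [-0.01, -0.048, -0.999]]
```

>>> {"name": "jog_arm", "arguments": {"moves": [[0.085, 0, 0.05, 0, 0], [0.085, 0, 0.1, 0, 0], [0.085, 0, 0.1, -0.05, 0], [0.085, 0, 0.1, -0.1, 0]]}}

```text
time_s: 6.0
tool_pos: [-0.1215, 0.6881, 0.3263]
eef_rot: [-3.136, 0.005, -3.096]
force: [-0.1, -0.8, 0.5]
gripper_width: 0.0852
gripper_force: 0.0
```

```bash
python3 st.py
```

```text
6.0 q [ 1.75  0.89  1.35  2.04 -0.    1.7 ] p [-0.1215  0.6881  0.3263] r,az 0.699 100.0
tilt 0.4 toward -47.2 xdir -177.4 ydir 92.6
[[-0.999, -0.046, 0.005], [-0.046, 0.999, -0.006], [-0.005, -0.006, -1.0]]
```

Run:
```python
from h import *
import pickle
c=pickle.load(open('scene0.pkl','rb'))
for y in (-.65,-.75,-.85,-.95):
    for z in (.1,.2,.3,.4): print(y,z,[proj(c,(x,y,z)).round(0).tolist() for x in (.2,.7)])
f=grab('wrist'); save(f,'w1.png')
f=grab('side'); save(f,'s1.png')
```

```text
-0.65 0.1 [[293.0, 64.0], [159.0, 108.0]]
-0.65 0.2 [[291.0, 38.0], [150.0, 81.0]]
-0.65 0.3 [[290.0, 9.0], [140.0, 51.0]]
-0.65 0.4 [[288.0, -23.0], [129.0, 18.0]]
-0.75 0.1 [[280.0, 51.0], [149.0, 92.0]]
-0.75 0.2 [[278.0, 25.0], [140.0, 65.0]]
-0.75 0.3 [[276.0, -3.0], [130.0, 36.0]]
-0.75 0.4 [[273.0, -35.0], [119.0, 3.0]]
-0.85 0.1 [[268.0, 39.0], [140.0, 77.0]]
-0.85 0.2 [[265.0, 13.0], [131.0, 51.0]]
-0.85 0.3 [[263.0, -15.0], [121.0, 22.0]]
-0.85 0.4 [[260.0, -46.0], [110.0, -11.0]]
-0.95 0.1 [[257.0, 28.0], [132.0, 64.0]]
-0.95 0.2 [[254.0, 2.0], [123.0, 37.0]]
-0.95 0.3 [[251.0, -26.0], [113.0, 8.0]]
-0.95 0.4 [[247.0, -57.0], [101.0, -24.0]]
```

The panel tops out at about 0.3 m behind y=-0.75, so I'll keep to y > -0.7 and stay high there. Now I'll go over to the pan.

>>> {"name": "jog_arm", "arguments": {"moves": [[0.085, -0.044, -0.022, 0, 0.8], [0.085, -0.088, -0.045, 0, 1.6], [0.085, -0.132, -0.067, 0, 2.4], [0.085, -0.176, -0.09, 0, 3.2], [0.085, -0.22, -0.112, 0, 4], [0.085, -0.264, -0.135, 0, 4.8], [0.085, -0.308, -0.16, 0, 5.6], [0.085, -0.352, -0.18, 0, 6.4]]}}

```text
time_s: 6.9
tool_pos: [0.189, 0.546, 0.3284]
eef_rot: [-3.14, 0.009, 2.515]
force: [1.1, 0.1, 0.3]
gripper_width: 0.0851
gripper_force: 0.0
```

```bash
python3 st.py; python3 to.py .40,.2,.3 .45,0,.28 .497,-.315,.22
```

```text
6.9 q [ 1.24  0.41  0.48  1.65 -0.01  1.87] p [0.189  0.546  0.3284] r,az 0.578 70.9
tilt 0.5 toward -45.6 xdir 144.1 ydir 54.1
[[-0.81, 0.587, 0.006], [0.587, 0.81, -0.007], [-0.009, -0.002, -1.0]]
.40,.2,.3 tool shift [-0.374 -0.156  0.032] rows 8.1
.45,0,.28 tool shift [-0.531 -0.289  0.054] rows 12.1
.497,-.315,.22 tool shift [-0.753 -0.516  0.116] rows 18.4
```

>>> {"name": "jog_arm", "arguments": {"moves": [[0.085, -0.045, -0.02, 0.004, 0.8], [0.085, -0.09, -0.04, 0.008, 1.6], [0.085, -0.135, -0.06, 0.012, 2.4], [0.085, -0.18, -0.08, 0.016, 3.2], [0.085, -0.225, -0.1, 0.02, 4], [0.085, -0.27, -0.12, 0.024, 4.8], [0.085, -0.315, -0.14, 0.028, 5.4], [0.085, -0.36, -0.16, 0.032, 6]]}}

```text
time_s: 7.7
tool_pos: [0.3871, 0.2052, 0.3001]
eef_rot: [3.136, 0.01, 1.887]
force: [0.9, 1.6, 0.2]
gripper_width: 0.0851
gripper_force: 0.0
```

```bash
python3 st.py; python3 to.py .45,-.05,.28 .497,-.315,.22
```

```text
7.7 q [ 0.49  0.08 -0.02  1.47 -0.01  1.75] p [0.3871 0.2052 0.3001] r,az 0.438 27.9
tilt 0.6 toward -43.0 xdir 108.1 ydir 18.1
[[-0.311, 0.95, 0.008], [0.95, 0.311, -0.007], [-0.01, 0.005, -1.0]]
.45,-.05,.28 tool shift [-0.262 -0.02   0.022] rows 5.3
.497,-.315,.22 tool shift [-0.528 -0.058  0.085] rows 10.8
```

>>> {"name": "jog_arm", "arguments": {"moves": [[0.085, -0.05, -0.005, 0.008, 0], [0.085, -0.1, -0.01, 0.016, 0], [0.085, -0.15, -0.015, 0.024, 0], [0.085, -0.2, -0.02, 0.032, 0], [0.085, -0.25, -0.025, 0.04, 0], [0.085, -0.3, -0.03, 0.05, 0], [0.085, -0.35, -0.036, 0.06, 0], [0.085, -0.4, -0.042, 0.07, 0]]}}

```text
time_s: 8.5
tool_pos: [0.4709, -0.1807, 0.2354]
eef_rot: [3.137, 0.011, 1.889]
force: [1.4, 0.6, 0.2]
gripper_width: 0.0848
gripper_force: 0.0
```

>>> {"name": "jog_arm", "arguments": {"moves": [[0.085, -0.05, -0.005, 0, 0], [0.085, -0.09, -0.01, 0, 0], [0.085, -0.12, -0.013, 0, 0], [0.085, -0.128, -0.015, 0, 0], [0.085, -0.128, -0.015, 0, 0]]}}

```text
time_s: 9.0
tool_pos: [0.4966, -0.3055, 0.2362]
eef_rot: [3.138, 0.01, 1.888]
force: [0.4, 1.6, 0.1]
gripper_width: 0.0853
gripper_force: 0.0
```

```bash
python3 st.py
python3 - <<'E'
from h import *
f=grab('wrist'); save(f,'w2.png')
hsv=cv2.cvtColor(f['frame'],cv2.COLOR_RGB2HSV)
b=cv2.inRange(hsv,(105,130,50),(125,255,255))
k=max(cv2.findContours(b,cv2.RETR_EXTERNAL,cv2.CHAIN_APPROX_NONE)[0],key=cv2.contourArea)
r=cv2.minAreaRect(k); print(r,[ray(f,*p,.1).round(4)[:2].tolist() for p in cv2.boxPoints(r)],ray(f,*r[0],.1).round(4))
E
```

```text
9.0 q [-0.55  0.38  0.2   1.38 -0.    0.7 ] p [ 0.4966 -0.3055  0.2362] r,az 0.583 -31.6
tilt 0.6 toward -54.8 xdir 108.2 ydir 18.2
[[-0.312, 0.95, 0.006], [0.95, 0.312, -0.009], [-0.01, 0.003, -1.0]]
((316.4999694824219, 221.99996948242188), (18.999996185302734, 125.99998474121094), 0.0) [[0.5077, -0.3631], [0.4759, -0.2636], [0.4895, -0.2591], [0.5229, -0.3581]] [ 0.4981 -0.3083  0.1   ]
```

View pics/w2.png

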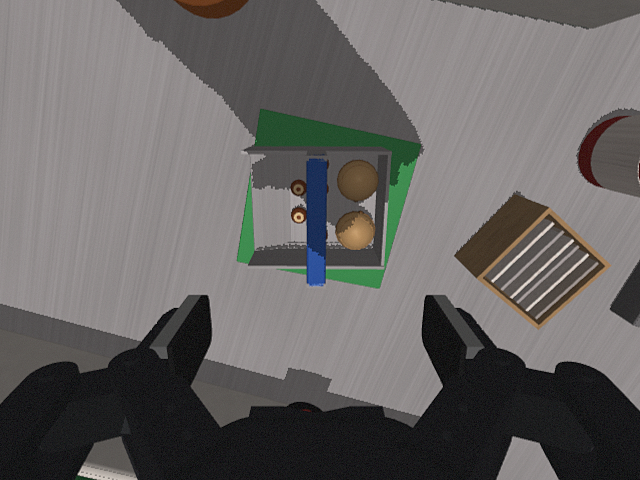

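The wrist view shows the handle vertical in the picture at (316,222), centred between the fingers. The nuts are in the pan, and the mat corners are at (260,110), (422,148), (380,288) and (238,262). I'll descend and grip.

>>> {"name": "jog_arm", "arguments": {"moves": [[0.085, -0.006, 0, 0.04, 0], [0.085, -0.006, 0, 0.08, 0], [0.085, -0.006, 0, 0.12, 0], [0.085, -0.006, 0, 0.15, 0], [0.085, -0.006, 0, 0.162, 0], [0.05, -0.006, 0, 0.162, 0], [0.02, -0.006, 0, 0.162, 0]], "force": 80}}

```text
time_s: 9.75
tool_pos: [0.5004, -0.3118, 0.0757]
eef_rot: [3.138, 0.012, 1.89]
force: [-0.7, 0.1, 0.8]
gripper_width: 0.0589
gripper_force: 0.0
```

>>> {"name": "jog_arm", "arguments": {"moves": [[0.0, 0, 0, 0, 0], [0, 0, 0, 0, 0], [0, 0, 0, 0, 0], [0, 0, 0, 0, 0], [0, 0, 0, -0.006, 0], [0, 0, 0, -0.015, 0]], "force": 100}}

```text
time_s: 10.35
tool_pos: [0.499, -0.3115, 0.089]
eef_rot: [3.14, 0.009, 1.89]
force: [-0.2, 0.0, -4.2]
gripper_width: 0.0142
gripper_force: 97.6
```

```bash
python3 st.py
python3 - <<'E'
from h import *
import types
f=robot.grab_frame  # mat centre from earlier wrist picture pose is gone; use side view rays
import pickle
s=pickle.load(open('side0.pkl','rb'));c=pickle.load(open('scene0.pkl','rb'))
A=np.array([[.58,-.229],[.597,-.387],[.424,-.248]]); print('mat centre',((A[1]+A[2])/2).round(4))
E
```

```text
10.35 q [-0.56  0.45 -0.07  1.04 -0.    0.7 ] p [ 0.499  -0.3115  0.089 ] r,az 0.588 -32.0
tilt 0.5 toward -59.5 xdir 108.3 ydir 18.3
[[-0.313, 0.95, 0.005], [0.95, 0.313, -0.008], [-0.009, 0.002, -1.0]]
mat centre [ 0.5105 -0.3175]
```

>>> {"name": "jog_arm", "arguments": {"moves": [[0, 0, 0, -0.01, 0], [0, 0, 0, -0.025, 0], [0, 0, 0, -0.045, 0], [0, 0, 0, -0.065, 0], [0, 0, -0.008, -0.085, -0.2], [0, -0.001, -0.02, -0.103, -0.6], [0, -0.003, -0.04, -0.12, -1.2], [0, -0.006, -0.066, -0.135, -2]]}}

```text
time_s: 11.15
tool_pos: [0.4378, -0.337, 0.2254]
eef_rot: [3.141, 0.011, 2.103]
force: [0.1, -0.4, -2.4]
gripper_width: 0.0143
gripper_force: 97.7
```

```bash
python3 st.py; python3 to.py .104,-.489,.45
```

```text
11.15 q [-0.65  0.31  0.08  1.33 -0.    0.38] p [ 0.4378 -0.337   0.2254] r,az 0.552 -37.6
tilt 0.6 toward -54.2 xdir 120.5 ydir 30.5
[[-0.507, 0.862, 0.007], [0.862, 0.507, -0.009], [-0.011, 0.001, -1.0]]
.104,-.489,.45 tool shift [ 0.036 -0.365 -0.225] rows 8.6
```

>>> {"name": "jog_arm", "arguments": {"moves": [[0, 0.003, -0.03, -0.015, -1], [0, 0.006, -0.06, -0.032, -2], [0, 0.009, -0.09, -0.05, -3], [0, 0.012, -0.12, -0.07, -4], [0, 0.015, -0.15, -0.09, -5], [0, 0.018, -0.18, -0.11, -6], [0, 0.021, -0.21, -0.13, -7], [0, 0.024, -0.238, -0.15, -8]]}}

```text
time_s: 11.95
tool_pos: [0.218, -0.435, 0.3752]
eef_rot: [-3.133, 0.008, 2.941]
force: [1.3, 0.6, -4.3]
gripper_width: 0.0137
gripper_force: 97.7
```

```bash
python3 st.py; python3 to.py .104,-.489,.45
```

```text
11.95 q [-1.11  0.2   0.32  1.67  0.   -0.91] p [ 0.218  -0.435   0.3752] r,az 0.487 -63.4
tilt 0.7 toward -57.4 xdir 168.5 ydir 78.5
[[-0.98, 0.199, 0.006], [0.199, 0.98, -0.01], [-0.008, -0.008, -1.0]]
.104,-.489,.45 tool shift [ 0.1   -0.076 -0.075] rows 2.9
```

>>> {"name": "jog_arm", "arguments": {"moves": [[0, 0.027, -0.02, -0.02, -1], [0, 0.05, -0.036, -0.045, -2], [0, 0.07, -0.05, -0.075, -3], [0, 0.084, -0.06, -0.105, -3.7], [0, 0.094, -0.068, -0.14, -4], [0, 0.1, -0.074, -0.175, -4], [0, 0.1, -0.08, -0.21, -4], [0, 0.1, -0.085, -0.245, -4]]}}

```text
time_s: 12.75
tool_pos: [0.0991, -0.4668, 0.508]
eef_rot: [-3.082, 0.004, -2.928]
force: [-0.1, -0.4, -4.2]
gripper_width: 0.0143
gripper_force: 98.2
```

```bash
python3 st.py
```

```text
12.75 q [-1.36  0.3   0.83  2.04  0.   -1.58] p [ 0.0991 -0.4668  0.508 ] r,az 0.477 -78.0
tilt 3.4 toward -74.3 xdir -167.8 ydir 102.2
[[-0.977, -0.211, 0.016], [-0.212, 0.976, -0.058], [-0.004, -0.06, -0.998]]
```

>>> {"name": "jog_arm", "arguments": {"moves": [[0, 0, -0.03, -0.035, 0], [0, 0, -0.06, -0.07, 0], [0, 0, -0.08, -0.11, 0], [0, 0, -0.1, -0.15, 0], [0, 0, -0.12, -0.2, 0], [0, 0, -0.13, -0.24, 0], [0, 0, -0.13, -0.28, 0], [0, 0, -0.13, -0.32, 0]]}}

```text
time_s: 13.55
tool_pos: [0.1053, -0.4952, 0.5196]
eef_rot: [-3.029, 0.003, -2.928]
force: [0.1, 0.3, -4.0]
gripper_width: 0.0141
gripper_force: 98.5
```

```bash
python3 st.py
```

```text
13.55 q [-1.36  0.34  0.92  2.04  0.   -1.58] p [ 0.1053 -0.4952  0.5196] r,az 0.506 -78.0
tilt 6.5 toward -76.2 xdir -167.7 ydir 102.2
[[-0.977, -0.211, 0.027], [-0.212, 0.971, -0.11], [-0.003, -0.113, -0.994]]
```

>>> {"name": "jog_arm", "arguments": {"moves": [[0, 0, -0.035, -0.035, 0], [0, 0, -0.1, -0.1, 0]]}}

```text
time_s: 13.75
tool_pos: [0.1119, -0.5258, 0.5286]
eef_rot: [-2.978, 0.003, -2.928]
force: [-0.4, -0.7, -3.1]
gripper_width: 0.0142
gripper_force: 98.6
```

>>> {"name": "jog_arm", "arguments": {"moves": [[0, 0, -0.1, -0.1, 0], [0, 0, -0.1, -0.1, 0]]}}

```text
time_s: 13.95
tool_pos: [0.1173, -0.5499, 0.5379]
eef_rot: [-2.931, 0.003, -2.928]
force: [-0.5, 1.2, -3.6]
gripper_width: 0.0143
gripper_force: 98.6
```

>>> {"name": "jog_arm", "arguments": {"moves": [[0, 0, -0.1, -0.1, 0]]}}

```text
time_s: 14.05
tool_pos: [0.1199, -0.5621, 0.5463]
eef_rot: [-2.898, 0.003, -2.928]
force: [-0.3, -0.4, -2.7]
gripper_width: 0.0141
gripper_force: 98.6
```

>>> {"name": "jog_arm", "arguments": {"moves": [[0, 0, -0.1, -0.1, 0]]}}

```text
time_s: 14.15
tool_pos: [0.1222, -0.5725, 0.5578]
eef_rot: [-2.859, 0.002, -2.928]
force: [-0.1, -0.3, -3.5]
gripper_width: 0.0142
gripper_force: 98.6
```

```bash
python3 st.py
```

```text
14.15 q [-1.36  0.46  1.21  2.04  0.   -1.58] p [ 0.1222 -0.5725  0.5578] r,az 0.585 -77.9
tilt 16.2 toward -77.3 xdir -167.7 ydir 102.2
[[-0.977, -0.203, 0.061], [-0.212, 0.939, -0.272], [-0.002, -0.279, -0.96]]
```

One-row calls gain about 2 deg each, so I'll continue that way.

>>> {"name": "jog_arm", "arguments": {"moves": [[0, 0, -0.1, -0.1, 0]]}}

```text
time_s: 14.25
tool_pos: [0.124, -0.5807, 0.5697]
eef_rot: [-2.821, 0.002, -2.928]
force: [0.9, -0.9, -3.7]
gripper_width: 0.0143
gripper_force: 98.6
```

>>> {"name": "jog_arm", "arguments": {"moves": [[0, 0, -0.1, -0.1, 0]]}}

```text
time_s: 14.35
tool_pos: [0.1254, -0.5869, 0.5822]
eef_rot: [-2.785, 0.002, -2.928]
force: [0.7, -0.8, -3.0]
gripper_width: 0.0145
gripper_force: 98.6
```

>>> {"name": "jog_arm", "arguments": {"moves": [[0, 0, -0.1, -0.1, 0]]}}

```text
time_s: 14.45
tool_pos: [0.1264, -0.5913, 0.5955]
eef_rot: [-2.748, 0.002, -2.928]
force: [0.1, 0.1, -3.1]
gripper_width: 0.0137
gripper_force: 98.6
```

>>> {"name": "jog_arm", "arguments": {"moves": [[0, 0, -0.1, -0.1, 0]]}}

```text
time_s: 14.55
tool_pos: [0.1257, -0.5881, 0.6091]
eef_rot: [-2.719, 0.002, -2.928]
force: [0.3, -0.2, -3.0]
gripper_width: 0.0144
gripper_force: 98.6
```

>>> {"name": "jog_arm", "arguments": {"moves": [[0, 0, -0.1, -0.1, 0]]}}

```text
time_s: 14.65
tool_pos: [0.1237, -0.5789, 0.6235]
eef_rot: [-2.696, 0.002, -2.928]
force: [0.1, 0.4, -2.8]
gripper_width: 0.014
gripper_force: 98.7
```

>>> {"name": "jog_arm", "arguments": {"moves": [[0, 0, -0.1, -0.1, 0]]}}

```text
time_s: 14.75
tool_pos: [0.1217, -0.5692, 0.6384]
eef_rot: [-2.67, 0.002, -2.928]
force: [0.1, 0.2, -2.7]
gripper_width: 0.014
gripper_force: 98.7
```

>>> {"name": "jog_arm", "arguments": {"moves": [[0, 0, -0.1, -0.1, 0]]}}

```text
time_s: 14.85
tool_pos: [0.1196, -0.5597, 0.6525]
eef_rot: [-2.646, 0.002, -2.928]
force: [0.1, 0.2, -3.0]
gripper_width: 0.0138
gripper_force: 98.6
```

>>> {"name": "jog_arm", "arguments": {"moves": [[0, 0, -0.1, -0.1, 0]]}}

```text
time_s: 14.95
tool_pos: [0.1176, -0.5502, 0.6659]
eef_rot: [-2.622, 0.002, -2.928]
force: [0.5, -0.0, -3.1]
gripper_width: 0.0138
gripper_force: 98.6
```

```bash
python3 st.py
```

```text
14.95 q [-1.36  0.37  1.35  2.04  0.   -1.57] p [ 0.1176 -0.5502  0.6659] r,az 0.563 -77.9
tilt 29.8 toward -77.6 xdir -167.8 ydir 102.2
[[-0.977, -0.183, 0.107], [-0.212, 0.849, -0.485], [-0.002, -0.496, -0.868]]
```

>>> {"name": "jog_arm", "arguments": {"moves": [[0, 0, 0, -0.1, 0]]}}

```text
time_s: 15.05
tool_pos: [0.1141, -0.5341, 0.6866]
eef_rot: [-2.585, 0.002, -2.928]
force: [0.2, -0.4, -3.4]
gripper_width: 0.0141
gripper_force: 98.7
```

>>> {"name": "jog_arm", "arguments": {"moves": [[0, 0, 0, -0.1, 0]]}}

```text
time_s: 15.15
tool_pos: [0.11, -0.5153, 0.7096]
eef_rot: [-2.542, 0.002, -2.928]
force: [-0.1, -0.1, -3.7]
gripper_width: 0.014
gripper_force: 98.7
```

>>> {"name": "jog_arm", "arguments": {"moves": [[0, 0, 0, -0.1, 0]]}}

```text
time_s: 15.25
tool_pos: [0.1059, -0.4961, 0.731]
eef_rot: [-2.501, 0.002, -2.928]
force: [-0.4, -0.1, -2.5]
gripper_width: 0.0142
gripper_force: 98.7
```

>>> {"name": "jog_arm", "arguments": {"moves": [[0, 0, 0, -0.1, 0]]}}

```text
time_s: 15.35
tool_pos: [0.1017, -0.4764, 0.7511]
eef_rot: [-2.46, 0.001, -2.928]
force: [-0.2, -0.6, -2.4]
gripper_width: 0.0144
gripper_force: 98.7
```

>>> {"name": "jog_arm", "arguments": {"moves": [[0, 0, 0, -0.1, 0]]}}

```text
time_s: 15.45
tool_pos: [0.0973, -0.4559, 0.7704]
eef_rot: [-2.42, 0.001, -2.928]
force: [0.1, 0.1, -4.5]
gripper_width: 0.0142
gripper_force: 98.7
```

```bash
python3 st.py
python3 - <<'E'
from h import *
f=grab('wrist'); save(f,'w3.png')
E
```

```text
15.45 q [-1.36  0.16  1.35  2.04  0.01 -1.57] p [ 0.0973 -0.4559  0.7704] r,az 0.466 -78.0
tilt 41.4 toward -77.7 xdir -167.8 ydir 102.2
[[-0.977, -0.158, 0.141], [-0.212, 0.734, -0.646], [-0.001, -0.661, -0.751]]
```

View pics/w3.png

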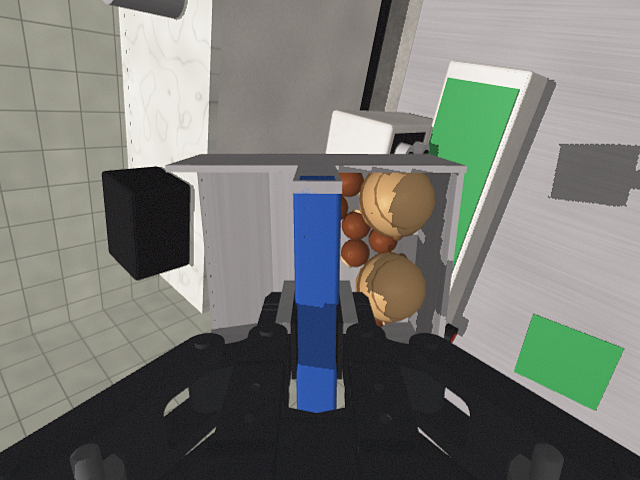

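The wrist view shows the pan leaned back 41 deg. All nuts are against the back wall: walnuts at (400,200) and (390,285), hazelnuts around (355,220). Next I'll work out the pour geometry.

```bash
python3 - <<'E'
from h import *
import pickle
from scipy.spatial.transform import Rotation as Ro
s=robot.state(); R=Ro.from_euler('xyz',s['eef_rot']).as_matrix()
for th in (0,90,110,120,130,140,150,160,180):
    T=R@Ro.from_euler('z',th,degrees=True).as_matrix()
    B=np.column_stack([-T[:,1],-T[:,0],-T[:,2]])  # pan axes in world
    L=[(B@np.array([.065,y,-.076])).round(3).tolist() for y in (-.052,.052)]
    low=min((B@np.array([x,y,z]))[2] for x,y,z in [(.065,.055,-.076),(.065,-.055,-.076),(-.065,.055,-.09),(-.065,-.055,-.09)])
    print(th,'slope',np.degrees(np.arcsin(-B[2,0])).round(0),L,'low',low.round(3),np.linalg.det(B).round(1))
print('tcp-handle',(R[:,2]*.019).round(4))
for n,roi in (('side',(280,215,400,330)),('scene',(232,190,340,285))):
    f=pickle.load(open(n+'0.pkl','rb')); hsv=cv2.cvtColor(f['frame'],cv2.COLOR_RGB2HSV)
    m=cv2.inRange(hsv,(60,70,10),(95,255,200)); k=np.zeros_like(m); x0,y0,x1,y1=roi; k[y0:y1,x0:x1]=m[y0:y1,x0:x1]
    k=cv2.morphologyEx(k,cv2.MORPH_CLOSE,np.ones((7,7)))
    r=cv2.minAreaRect(max(cv2.findContours(k,0,1)[0],key=cv2.contourArea)); print(n,r,ray(f,*r[0],.058).round(3))
E
python3 to.py .25,-.38,.55 .45,-.2,.4 .57,-.06,.26
```

```text
0 slope -42.0 [[-0.03, -0.108, -0.013], [0.072, -0.086, -0.013]] low -0.11 1.0
90 slope 0.0 [[-0.061, -0.025, -0.091], [-0.045, -0.101, -0.022]] low -0.104 1.0
110 slope 13.0 [[-0.043, -0.007, -0.104], [-0.062, -0.086, -0.039]] low -0.106 1.0
120 slope 20.0 [[-0.031, 0.001, -0.108], [-0.068, -0.076, -0.048]] low -0.11 1.0
130 slope 25.0 [[-0.018, 0.007, -0.111], [-0.071, -0.066, -0.058]] low -0.113 1.0
140 slope 31.0 [[-0.004, 0.011, -0.112], [-0.072, -0.055, -0.068]] low -0.113 1.0
150 slope 35.0 [[0.01, 0.013, -0.111], [-0.07, -0.044, -0.077]] low -0.112 1.0
160 slope 39.0 [[0.024, 0.014, -0.109], [-0.066, -0.033, -0.086]] low -0.11 1.0
180 slope 42.0 [[0.051, 0.009, -0.1], [-0.05, -0.013, -0.1]] low -0.1 1.0
tcp-handle [ 0.0027 -0.0124 -0.0142]
side ((337.5084228515625, 272.0364990234375), (43.622745513916016, 55.54030227661133), 77.00537872314453) [0.576 0.001 0.058]
scene ((285.43780517578125, 235.54022216796875), (33.2864875793457, 41.6328010559082), 57.094757080078125) [0.578 0.007 0.058]
.25,-.38,.55 tool shift [-0.165  0.178  0.142] rows 5.6
.45,-.2,.4 tool shift [-0.398  0.377  0.165] rows 11.5
.57,-.06,.26 tool shift [-0.545  0.554  0.195] rows 16.0
```

>>> {"name": "jog_arm", "arguments": {"moves": [[0, -0.012, 0.012, 0.004, 0], [0, -0.03, 0.03, 0.011, 0], [0, -0.052, 0.052, 0.019, 0], [0, -0.078, 0.078, 0.029, 0], [0, -0.105, 0.105, 0.039, 0], [0, -0.132, 0.132, 0.049, 0], [0, -0.159, 0.159, 0.059, 0], [0, -0.186, 0.186, 0.069, 0]]}}

```text
time_s: 16.3
tool_pos: [0.2493, -0.3333, 0.6055]
eef_rot: [-2.422, 0.003, -2.929]
force: [0.7, -1.1, -3.8]
gripper_width: 0.0141
gripper_force: 98.7
```

>>> {"name": "jog_arm", "arguments": {"moves": [[0, -0.027, 0.027, 0.01, 0], [0, -0.054, 0.054, 0.02, 0], [0, -0.081, 0.081, 0.03, 0], [0, -0.108, 0.108, 0.04, 0], [0, -0.135, 0.135, 0.05, 0], [0, -0.162, 0.162, 0.06, 0], [0, -0.189, 0.189, 0.07, 0], [0, -0.216, 0.216, 0.08, 0]]}}

```text
time_s: 17.1
tool_pos: [0.4381, -0.1803, 0.4032]
eef_rot: [-2.424, 0.003, -2.928]
force: [0.4, 0.5, -3.0]
gripper_width: 0.0141
gripper_force: 98.7
```

```bash
python3 st.py; python3 to.py .603,-.047,.225
```

```text
17.1 q [ 0.06 -0.04 -0.08  1.39 -0.71 -0.21] p [ 0.4381 -0.1803  0.4032] r,az 0.474 -22.4
tilt 41.1 toward -77.6 xdir -167.8 ydir 102.1
[[-0.977, -0.158, 0.141], [-0.212, 0.737, -0.642], [-0.003, -0.657, -0.754]]
.603,-.047,.225 tool shift [-0.189  0.189  0.072] rows 5.5
```

>>> {"name": "jog_arm", "arguments": {"moves": [[0, -0.027, 0.027, 0.01, 0], [0, -0.054, 0.054, 0.02, 0], [0, -0.081, 0.081, 0.03, 0], [0, -0.108, 0.108, 0.04, 0], [0, -0.135, 0.135, 0.05, 0], [0, -0.16, 0.16, 0.06, 0.2], [0, -0.178, 0.178, 0.067, 0.6], [0, -0.189, 0.189, 0.072, 1.2]]}}

```text
time_s: 17.9
tool_pos: [0.603, -0.0475, 0.224]
eef_rot: [-2.429, 0.084, -3.024]
force: [-0.6, -0.9, -3.2]
gripper_width: 0.0139
gripper_force: 98.7
```

>>> {"name": "jog_arm", "arguments": {"moves": [[0, 0, 0, 0, 1], [0, 0, 0, 0, 2.2], [0, 0, 0, 0, 3.4], [0, 0, 0, 0, 4.6], [0, 0, 0, 0, 5.8], [0, 0, 0, 0, 7], [0, 0, 0, 0, 8.2], [0, 0, 0, 0, 9.4]]}}

```text
time_s: 18.7
tool_pos: [0.6024, -0.0485, 0.226]
eef_rot: [-2.778, 0.632, 2.358]
force: [-0.4, -0.7, -3.8]
gripper_width: 0.0142
gripper_force: 98.7
```

```bash
python3 st.py; python3 to.py .603,-.047,.203; python3 -c "
from h import *
save(grab('side'),'s4.png')"
```

```text
18.7 q [ 0.27  0.42  0.03  1.24 -0.72  1.19] p [ 0.6024 -0.0485  0.226 ] r,az 0.604 -4.6
tilt 41.1 toward -77.7 xdir 135.1 ydir 32.5
[[-0.572, 0.808, 0.14], [0.569, 0.514, -0.642], [-0.591, -0.287, -0.754]]
.603,-.047,.203 tool shift [0.014 0.008 0.016] rows 0.5
```

View pics/s4.png

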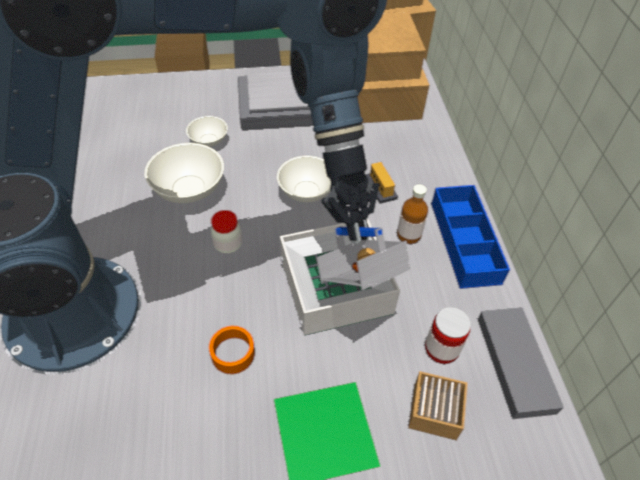

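The side view shows the pan at (365,265) over the screen with its walls clear of the rim, and the mat fully visible with its centre at about (327,431). I'll finish the turn slowly, stopping at about 172 deg to stay inside joint 6's range.

>>> {"name": "jog_arm", "arguments": {"moves": [[0, 0.003, 0.002, 0.003, 1.1], [0, 0.006, 0.003, 0.006, 2.1], [0, 0.009, 0.005, 0.009, 3.1], [0, 0.012, 0.007, 0.013, 4.1], [0, 0.014, 0.008, 0.016, 5], [0, 0.014, 0.008, 0.016, 5.9], [0, 0.014, 0.008, 0.016, 6.7], [0, 0.014, 0.008, 0.016, 7.5]]}}

```text
time_s: 19.55
tool_pos: [0.603, -0.0467, 0.2032]
eef_rot: [2.868, 0.671, 1.361]
force: [0.3, 0.3, -3.9]
gripper_width: 0.0142
gripper_force: 98.7
```

>>> {"name": "jog_arm", "arguments": {"moves": [[0, 0, 0, 0, 0.7], [0, 0, 0, 0, 1.4], [0, 0, 0, 0, 2], [0, 0, 0, 0, 2.6], [0, 0, 0, 0, 3.2], [0, 0, 0, 0, 3.8], [0, 0, 0, 0, 4.4], [0, 0, 0, 0, 5]]}}

```text
time_s: 20.35
tool_pos: [0.6031, -0.0467, 0.2033]
eef_rot: [2.561, 0.448, 0.799]
force: [0.2, 0.3, -2.1]
gripper_width: 0.0139
gripper_force: 98.8
```

>>> {"name": "jog_arm", "arguments": {"moves": [[0, 0, 0, 0, 0.7], [0, 0, 0, 0, 1.4], [0, 0, 0, 0, 2.2], [0, 0, 0, 0, 3], [0, 0, 0, 0, 3.8], [0, 0, 0, 0, 4.6], [0, 0, 0, 0, 5.4], [0, 0, 0, 0, 5.4]]}}

```text
time_s: 21.15
tool_pos: [0.6031, -0.0468, 0.2033]
eef_rot: [2.431, 0.101, 0.332]
force: [0.2, -0.4, -2.9]
gripper_width: 0.0143
gripper_force: 98.8
```

```bash
python3 st.py;  python3 - <<'E'
from h import *
a=grab('side');w=grab('wrist');c=grab('scene')
import pickle; pickle.dump((a,c),open('p5.pkl','wb'))
A=cv2.resize(a['frame'][200:345,250:430],(400,322)); C=cv2.resize(c['frame'][160:300,200:360],(400,350)); W=cv2.resize(w['frame'],(400,300))
o=np.zeros((600,800,3),np.uint8); o[:322,:400]=A; o[:350,400:]=C; o[322:598,:400]=cv2.resize(w['frame'],(400,276)); cv2.imwrite('pics/p5.png',o[:,:,::-1])
E
```

```text
21.15 q [ 0.27  0.43 -0.    1.19 -0.72  3.06] p [ 0.6031 -0.0468  0.2033] r,az 0.605 -4.4
tilt 41.1 toward -77.7 xdir 19.0 ydir -66.0
[[0.94, 0.31, 0.14], [0.324, -0.695, -0.642], [-0.101, 0.649, -0.754]]
```

View pics/p5.png

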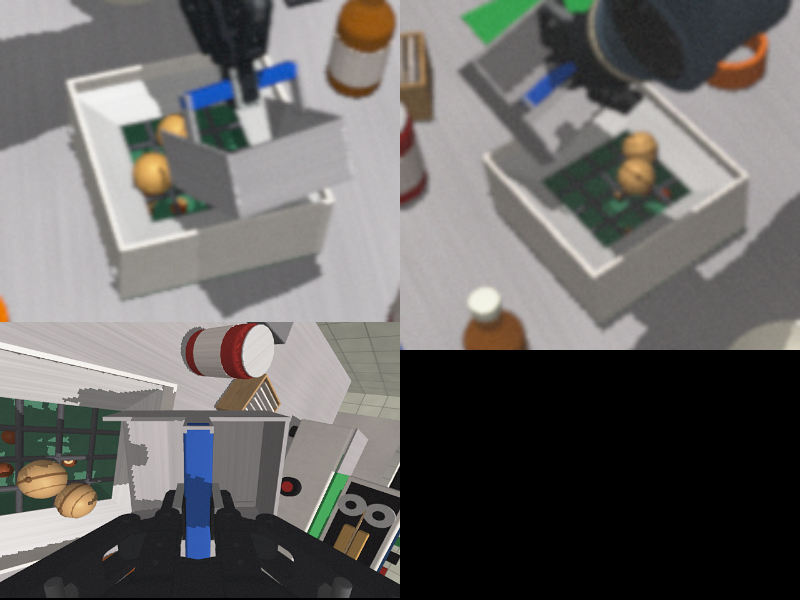

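The pour worked. The side and scene crops show both walnuts on the mesh (at (172,128) and (153,172) in the side crop), and the pan floor is bare in the wrist view. Now I'll lift, turn back, and carry the pan to the +y side to untilt it.

```bash
python3 to.py .60,-.04,.32 .45,.2,.33 .15,.42,.33 -.08,.42,.33
python3 - <<'E'
from h import *
import pickle
s=pickle.load(open('side0.pkl','rb'))
print('bigbowl',ray(s,185,170,.08).round(2),'small',ray(s,207,130,.04).round(2))
a,c=pickle.load(open('p5.pkl','rb'))
for n,f in (('side',a),('scene',c)):
    hsv=cv2.cvtColor(f['frame'],cv2.COLOR_RGB2HSV); m=cv2.inRange(hsv,(45,120,60),(75,255,255)); 
    k=max(cv2.findContours(m,0,1)[0],key=cv2.contourArea); b=cv2.approxPolyDP(cv2.convexHull(k),5,True)[:,0]
    if n=='side': P=np.array([ray(f,*p,.003)[:2] for p in b]); print('mat',P.round(3).tolist(),P.mean(0).round(4))
E
```

```text
.60,-.04,.32 tool shift [-0.013  0.07  -0.093] rows 2.3
.45,.2,.33 tool shift [-0.076 -0.137 -0.276] rows 6.3
.15,.42,.33 tool shift [-0.287 -0.383 -0.459] rows 13.3
-.08,.42,.33 tool shift [-0.503 -0.455 -0.491] rows 16.7
bigbowl [0.24 0.33 0.08] small [0.29 0.52 0.04]
mat [[0.58, -0.229], [0.597, -0.387], [0.498, -0.4], [0.435, -0.393], [0.419, -0.247]] [ 0.5059 -0.331 ]
```

>>> {"name": "jog_arm", "arguments": {"moves": [[0, -0.006, 0.03, -0.04, -0.7], [0, -0.013, 0.06, -0.08, -2], [0, -0.02, 0.04, -0.12, -3.4], [0, -0.03, 0.005, -0.155, -4.8], [0, -0.04, -0.03, -0.19, -6.2], [0, -0.05, -0.065, -0.22, -7.6], [0, -0.063, -0.1, -0.25, -9], [0, -0.076, -0.137, -0.276, -10.4]]}}

```text
time_s: 22.1
tool_pos: [0.4496, 0.2025, 0.3302]
eef_rot: [2.874, 0.674, 1.373]
force: [1.1, 0.8, -2.5]
gripper_width: 0.0143
gripper_force: 99.1
```

```bash
python3 st.py; python3 to.py .15,.42,.33 -.08,.42,.33
```

```text
22.1 q [ 0.79  0.5   0.4   1.91 -0.59  2.59] p [0.4496 0.2025 0.3302] r,az 0.493 24.3
tilt 41.1 toward -77.6 xdir 78.6 ydir -1.7
[[0.154, 0.978, 0.141], [0.766, -0.028, -0.642], [-0.624, 0.207, -0.754]]
.15,.42,.33 tool shift [ 0.121 -0.299 -0.182] rows 7.4
-.08,.42,.33 tool shift [ 0.085 -0.524 -0.214] rows 11.4
```

>>> {"name": "jog_arm", "arguments": {"moves": [[0, 0.015, -0.04, -0.023, -1.4], [0, 0.03, -0.075, -0.046, -2.8], [0, 0.045, -0.11, -0.069, -4.2], [0, 0.06, -0.15, -0.092, -5.6], [0, 0.075, -0.187, -0.115, -7], [0, 0.09, -0.225, -0.138, -8.4], [0, 0.106, -0.262, -0.16, -9.8], [0, 0.121, -0.299, -0.182, -11.2]]}}

```text
time_s: 22.9
tool_pos: [0.1686, 0.3817, 0.2867]
eef_rot: [-2.594, 0.439, 2.772]
force: [0.7, 0.7, -2.3]
gripper_width: 0.0139
gripper_force: 99.1
```

```bash
python3 st.py; python3 to.py -.08,.42,.33
```

```text
22.9 q [ 1.36  0.6   0.42  2.04 -0.28  1.95] p [0.1686 0.3817 0.2867] r,az 0.417 66.2
tilt 39.4 toward -76.3 xdir 158.8 ydir 54.3
[[-0.844, 0.515, 0.15], [0.327, 0.716, -0.617], [-0.425, -0.471, -0.773]]
-.08,.42,.33 tool shift [ 0.204 -0.121 -0.094] rows 5.1
```

>>> {"name": "jog_arm", "arguments": {"moves": [[0, 0.04, -0.02, -0.02, -1.4], [0, 0.08, -0.045, -0.04, -2.8], [0, 0.12, -0.07, -0.06, -4.2], [0, 0.16, -0.09, -0.075, -5.6], [0, 0.204, -0.12, -0.094, -6.6]]}}

```text
time_s: 23.4
tool_pos: [-0.0375, 0.3891, 0.2774]
eef_rot: [-2.482, 0.029, -2.935]
force: [-0.2, 0.4, -2.6]
gripper_width: 0.0142
gripper_force: 99.1
```

```bash
python3 st.py; python3 to.py -.15,.75,.6
```

```text
23.4 q [ 1.72  0.59  0.4   2.04 -0.06  1.54] p [-0.0375  0.3891  0.2774] r,az 0.391 95.5
tilt 37.8 toward -76.0 xdir -168.2 ydir 100.5
[[-0.978, -0.145, 0.148], [-0.205, 0.777, -0.595], [-0.029, -0.612, -0.79]]
-.15,.75,.6 tool shift [ 0.027  0.099 -0.486] rows 9.9
```

>>> {"name": "jog_arm", "arguments": {"moves": [[0, 0.003, 0.02, -0.1, 0]]}}

```text
time_s: 23.5
tool_pos: [-0.045, 0.4044, 0.2781]
eef_rot: [-2.513, 0.03, -2.932]
force: [1.1, -0.1, -2.1]
gripper_width: 0.0139
gripper_force: 99.1
```

>>> {"name": "jog_arm", "arguments": {"moves": [[0, 0.003, 0.02, -0.1, 0]]}}

```text
time_s: 23.6
tool_pos: [-0.0486, 0.4203, 0.2809]
eef_rot: [-2.55, 0.035, -2.936]
force: [0.9, 0.4, -3.1]
gripper_width: 0.0142
gripper_force: 99.1
```

>>> {"name": "jog_arm", "arguments": {"moves": [[0, 0.003, 0.02, -0.1, 0]]}}

```text
time_s: 23.7
tool_pos: [-0.0535, 0.4342, 0.2849]
eef_rot: [-2.585, 0.037, -2.936]
force: [0.1, -0.5, -2.1]
gripper_width: 0.0142
gripper_force: 99.1
```

>>> {"name": "jog_arm", "arguments": {"moves": [[0, 0.003, 0.02, -0.1, 0]]}}

```text
time_s: 23.8
tool_pos: [-0.0586, 0.4466, 0.2903]
eef_rot: [-2.62, 0.038, -2.936]
force: [-0.9, -0.2, -2.5]
gripper_width: 0.0149
gripper_force: 99.1
```

>>> {"name": "jog_arm", "arguments": {"moves": [[0, 0.003, 0.02, -0.1, 0]]}}

```text
time_s: 23.9
tool_pos: [-0.0636, 0.4578, 0.2969]
eef_rot: [-2.656, 0.039, -2.936]
force: [0.3, -0.4, -2.8]
gripper_width: 0.0139
gripper_force: 99.1
```

>>> {"name": "jog_arm", "arguments": {"moves": [[0, 0.003, 0.02, -0.1, 0]]}}

```text
time_s: 24.0
tool_pos: [-0.0685, 0.4678, 0.3048]
eef_rot: [-2.692, 0.04, -2.935]
force: [0.4, -0.7, -2.4]
gripper_width: 0.0139
gripper_force: 99.1
```

```bash
python3 st.py
```

```text
24.0 q [ 1.75  0.61  0.63  2.04 -0.05  1.56] p [-0.0685  0.4678  0.3048] r,az 0.473 98.3
tilt 25.8 toward -73.5 xdir -168.2 ydir 100.7
[[-0.978, -0.167, 0.124], [-0.205, 0.885, -0.418], [-0.04, -0.434, -0.9]]
```

>>> {"name": "jog_arm", "arguments": {"moves": [[0, 0.025, 0.03, -0.1, 0]]}}

```text
time_s: 24.1
tool_pos: [-0.0828, 0.4781, 0.3112]
eef_rot: [-2.728, 0.04, -2.936]
force: [0.3, 0.5, -2.4]
gripper_width: 0.0144
gripper_force: 99.1
```

>>> {"name": "jog_arm", "arguments": {"moves": [[0, 0.025, 0.03, -0.1, 0]]}}

```text
time_s: 24.2
tool_pos: [-0.098, 0.4871, 0.3179]
eef_rot: [-2.763, 0.04, -2.936]
force: [0.8, 0.8, -3.0]
gripper_width: 0.0143
gripper_force: 99.1
```

>>> {"name": "jog_arm", "arguments": {"moves": [[0, 0.025, 0.03, -0.1, 0]]}}

```text
time_s: 24.3
tool_pos: [-0.1122, 0.4949, 0.3261]
eef_rot: [-2.799, 0.039, -2.936]
force: [-0.7, 0.4, -2.1]
gripper_width: 0.0141
gripper_force: 99.1
```

>>> {"name": "jog_arm", "arguments": {"moves": [[0, 0.025, 0.04, -0.1, 0]]}}

```text
time_s: 24.4
tool_pos: [-0.1259, 0.5048, 0.3334]
eef_rot: [-2.835, 0.037, -2.936]
force: [1.0, 0.2, -1.9]
gripper_width: 0.0141
gripper_force: 99.0
```

>>> {"name": "jog_arm", "arguments": {"moves": [[0, 0.025, 0.04, -0.1, 0]]}}

```text
time_s: 24.5
tool_pos: [-0.1391, 0.5136, 0.3413]
eef_rot: [-2.871, 0.034, -2.937]
force: [0.1, -0.5, -2.5]
gripper_width: 0.014
gripper_force: 99.1
```

>>> {"name": "jog_arm", "arguments": {"moves": [[0, 0.025, 0.05, -0.1, 0]]}}

```text
time_s: 24.6
tool_pos: [-0.1517, 0.5242, 0.3487]
eef_rot: [-2.907, 0.031, -2.938]
force: [0.2, 1.1, -1.8]
gripper_width: 0.0144
gripper_force: 99.0
```

>>> {"name": "jog_arm", "arguments": {"moves": [[0, 0.025, 0.05, -0.1, 0]]}}

```text
time_s: 24.7
tool_pos: [-0.1638, 0.5335, 0.3568]
eef_rot: [-2.944, 0.028, -2.939]
force: [0.2, 0.1, -2.3]
gripper_width: 0.0144
gripper_force: 99.0
```

```bash
python3 st.py
```

```text
24.7 q [ 1.87  0.63  0.9   2.04 -0.01  1.67] p [-0.1638  0.5335  0.3568] r,az 0.558 107.1
tilt 11.5 toward -70.5 xdir -168.4 ydir 101.3
[[-0.979, -0.192, 0.066], [-0.201, 0.961, -0.187], [-0.028, -0.197, -0.98]]
```

>>> {"name": "jog_arm", "arguments": {"moves": [[0, 0.02, 0.06, -0.09, 0]]}}

```text
time_s: 24.8
tool_pos: [-0.1743, 0.5461, 0.3635]
eef_rot: [-2.981, 0.024, -2.939]
force: [-0.2, 0.8, -3.8]
gripper_width: 0.0143
gripper_force: 99.0
```

>>> {"name": "jog_arm", "arguments": {"moves": [[0, 0.02, 0.06, -0.09, 0]]}}

```text
time_s: 24.9
tool_pos: [-0.184, 0.5576, 0.3707]
eef_rot: [-3.017, 0.02, -2.94]
force: [-0.0, -1.1, -2.9]
gripper_width: 0.0141
gripper_force: 99.0
```

>>> {"name": "jog_arm", "arguments": {"moves": [[0, 0.02, 0.06, -0.09, 0]]}}

```text
time_s: 25.0
tool_pos: [-0.1931, 0.5673, 0.3795]
eef_rot: [-3.054, 0.015, -2.941]
force: [0.8, 0.2, -3.1]
gripper_width: 0.0143
gripper_force: 99.0
```

>>> {"name": "jog_arm", "arguments": {"moves": [[0, 0.02, 0.06, -0.09, 0]]}}

```text
time_s: 25.1
tool_pos: [-0.2015, 0.5755, 0.3896]
eef_rot: [-3.091, 0.01, -2.941]
force: [0.5, 0.2, -1.9]
gripper_width: 0.0138
gripper_force: 99.0
```

>>> {"name": "jog_arm", "arguments": {"moves": [[0, 0.02, 0.06, -0.09, 0]]}}

```text
time_s: 25.2
tool_pos: [-0.2093, 0.5824, 0.401]
eef_rot: [-3.128, 0.004, -2.941]
force: [0.0, 0.6, -2.0]
gripper_width: 0.0142
gripper_force: 99.0
```

```bash
python3 st.py; python3 to.py .2,.5,.33
```

```text
25.2 q [ 1.92  0.67  1.12  2.04 -0.    1.72] p [-0.2093  0.5824  0.401 ] r,az 0.619 109.8
tilt 0.8 toward -61.2 xdir -168.5 ydir 101.5
[[-0.98, -0.199, 0.007], [-0.199, 0.98, -0.013], [-0.004, -0.014, -1.0]]
.2,.5,.33 tool shift [-0.384 -0.161  0.075] rows 8.5
```

>>> {"name": "jog_arm", "arguments": {"moves": [[0, -0.04, -0.02, 0.006, 1], [0, -0.085, -0.04, 0.014, 2], [0, -0.13, -0.06, 0.022, 3], [0, -0.175, -0.08, 0.03, 4], [0, -0.22, -0.1, 0.04, 5], [0, -0.265, -0.12, 0.05, 6], [0, -0.31, -0.14, 0.06, 7], [0, -0.355, -0.16, 0.07, 8]]}}

```text
time_s: 26.0
tool_pos: [0.1524, 0.4974, 0.3387]
eef_rot: [-3.135, 0.014, 2.5]
force: [1.5, 1.4, -2.2]
gripper_width: 0.014
gripper_force: 99.0
```

```bash
python3 st.py; python3 to.py .4,.2,.31 .45,-.05,.29 .508,-.317,.22
```

```text
26.0 q [ 1.28  0.28  0.33  1.63 -0.01  1.92] p [0.1524 0.4974 0.3387] r,az 0.52 73.0
tilt 0.9 toward -60.7 xdir 143.2 ydir 53.2
[[-0.801, 0.599, 0.008], [0.598, 0.801, -0.014], [-0.014, -0.006, -1.0]]
.4,.2,.31 tool shift [-0.376 -0.09   0.035] rows 7.8
.45,-.05,.29 tool shift [-0.565 -0.26   0.058] rows 12.5
.508,-.317,.22 tool shift [-0.771 -0.439  0.133] rows 17.9
```

>>> {"name": "jog_arm", "arguments": {"moves": [[0, -0.045, -0.011, 0.004, 1], [0, -0.092, -0.022, 0.008, 2], [0, -0.139, -0.033, 0.012, 3], [0, -0.186, -0.044, 0.016, 4], [0, -0.234, -0.055, 0.02, 5], [0, -0.281, -0.067, 0.025, 6], [0, -0.328, -0.078, 0.03, 7], [0, -0.376, -0.1, 0.035, 7.9]]}}

```text
time_s: 26.8
tool_pos: [0.3922, 0.1941, 0.3098]
eef_rot: [3.135, 0.015, 1.673]
force: [1.9, 1.1, -2.2]
gripper_width: 0.0144
gripper_force: 99.0
```

```bash
python3 st.py; python3 to.py .45,-.05,.28 .508,-.317,.22
```

```text
26.8 q [ 0.47  0.08  0.01  1.5  -0.02  1.94] p [0.3922 0.1941 0.3098] r,az 0.438 26.3
tilt 0.9 toward -61.6 xdir 95.8 ydir 5.8
[[-0.102, 0.995, 0.008], [0.995, 0.102, -0.014], [-0.015, 0.006, -1.0]]
.45,-.05,.28 tool shift [-0.248  0.032  0.034] rows 5.1
.508,-.317,.22 tool shift [-0.519  0.063  0.098] rows 10.6
```

>>> {"name": "jog_arm", "arguments": {"moves": [[0, -0.045, 0.006, 0.006, 0], [0, -0.095, 0.012, 0.012, 0], [0, -0.145, 0.018, 0.018, 0], [0, -0.195, 0.024, 0.026, 0], [0, -0.245, 0.03, 0.034, 0], [0, -0.295, 0.036, 0.044, 0], [0, -0.345, 0.042, 0.055, 0], [0, -0.395, 0.048, 0.067, 0]]}}

```text
time_s: 27.6
tool_pos: [0.4782, -0.1878, 0.2509]
eef_rot: [3.135, 0.016, 1.676]
force: [1.6, 1.1, -2.5]
gripper_width: 0.0139
gripper_force: 99.0
```

>>> {"name": "jog_arm", "arguments": {"moves": [[0, -0.045, 0.005, 0.01, 0], [0, -0.085, 0.01, 0.025, 0], [0, -0.11, 0.014, 0.04, 0], [0, -0.122, 0.015, 0.06, 0], [0, -0.124, 0.015, 0.08, 0], [0, -0.124, 0.015, 0.1, 0], [0, -0.124, 0.015, 0.115, 0], [0, -0.124, 0.015, 0.125, 0]]}}

```text
time_s: 28.4
tool_pos: [0.5063, -0.3089, 0.1267]
eef_rot: [3.137, 0.015, 1.676]
force: [-0.0, 0.2, -2.7]
gripper_width: 0.0139
gripper_force: 99.0
```

```bash
python3 st.py; python3 to.py .508,-.317,.076
```

```text
28.4 q [-0.54  0.43  0.    1.13 -0.01  0.92] p [ 0.5063 -0.3089  0.1267] r,az 0.593 -31.4
tilt 0.9 toward -67.0 xdir 96.0 ydir 6.0
[[-0.105, 0.994, 0.006], [0.994, 0.105, -0.014], [-0.015, 0.004, -1.0]]
.508,-.317,.076 tool shift [-0.008  0.001  0.051] rows 1.0
```

>>> {"name": "jog_arm", "arguments": {"moves": [[0, -0.008, 0.001, 0.015, 0], [0, -0.008, 0.001, 0.03, 0], [0, -0.008, 0.001, 0.042, 0], [0, -0.008, 0.001, 0.048, 0], [0, -0.008, 0.001, 0.051, 0], [0, -0.008, 0.001, 0.051, 0]]}}

```text
time_s: 29.0
tool_pos: [0.509, -0.3176, 0.077]
eef_rot: [3.136, 0.015, 1.674]
force: [-0.6, -0.9, -2.4]
gripper_width: 0.014
gripper_force: 99.0
```

>>> {"name": "jog_arm", "arguments": {"moves": [[0, 0, 0, 0.001, 0], [0, 0, 0, 0.002, 0], [0, 0, 0, 0.003, 0], [0, 0, 0, 0.003, 0]]}}

```text
time_s: 29.4
tool_pos: [0.5091, -0.318, 0.0747]
eef_rot: [3.135, 0.016, 1.674]
force: [-3.6, -0.1, 5.5]
gripper_width: 0.0143
gripper_force: 100.2
```

Contact. Now I'll release, opening only moderately at first, and retreat.

>>> {"name": "jog_arm", "arguments": {"moves": [[0.03, 0, 0, 0, 0], [0.05, 0, 0, 0, 0], [0.07, 0, 0, 0, 0], [0.07, 0, 0, -0.03, 0], [0.07, 0, 0, -0.08, 0], [0.07, 0, 0, -0.13, 0], [0.07, 0, 0, -0.18, 0], [0.07, 0, 0, -0.2, 0]]}}

```text
time_s: 30.2
tool_pos: [0.5084, -0.3152, 0.2791]
eef_rot: [3.131, 0.019, 1.674]
force: [1.4, -0.4, -0.1]
gripper_width: 0.0698
gripper_force: 0.0
```

```bash
python3 st.py
python3 - <<'E'
from h import *
a=grab('side');c=grab('scene');w=grab('wrist')
def blobs(f,z):
    hsv=cv2.cvtColor(f['frame'],cv2.COLOR_RGB2HSV); m=cv2.inRange(hsv,(10,70,90),(22,200,255)); m=cv2.morphologyEx(m,cv2.MORPH_OPEN,np.ones((3,3)))
    for k in cv2.findContours(m,0,1)[0]:
        if cv2.contourArea(k)>40:
            (x,y),r=cv2.minEnclosingCircle(k); X=ray(f,x,y,z)
            if abs(X[0]-.577)<.11 and abs(X[1])<.11: print(round(x),round(y),round(r,1),cv2.contourArea(k),X.round(3))
for n,f in (('side',a),('scene',c)): print(n); blobs(f,.075)
o=np.zeros((600,800,3),np.uint8); o[:300,:400]=cv2.resize(w['frame'],(400,300)); o[300:,:400]=cv2.resize(a['frame'][345:480,240:420],(400,300)); o[:300,400:]=cv2.resize(a['frame'][210:345,260:440],(400,300)); o[300:,400:]=cv2.resize(c['frame'][150:285,210:390],(400,300)); cv2.imwrite('pics/p6.png',o[:,:,::-1])
E
```

```text
30.2 q [-0.55  0.41  0.35  1.5  -0.01  0.92] p [ 0.5084 -0.3152  0.2791] r,az 0.598 -31.8
tilt 1.2 toward -54.8 xdir 95.9 ydir 5.9
[[-0.103, 0.995, 0.012], [0.995, 0.103, -0.017], [-0.019, 0.01, -1.0]]
side
scene
296 226 12.7 264.5 [0.544 0.002 0.075]
```

View pics/p6.png

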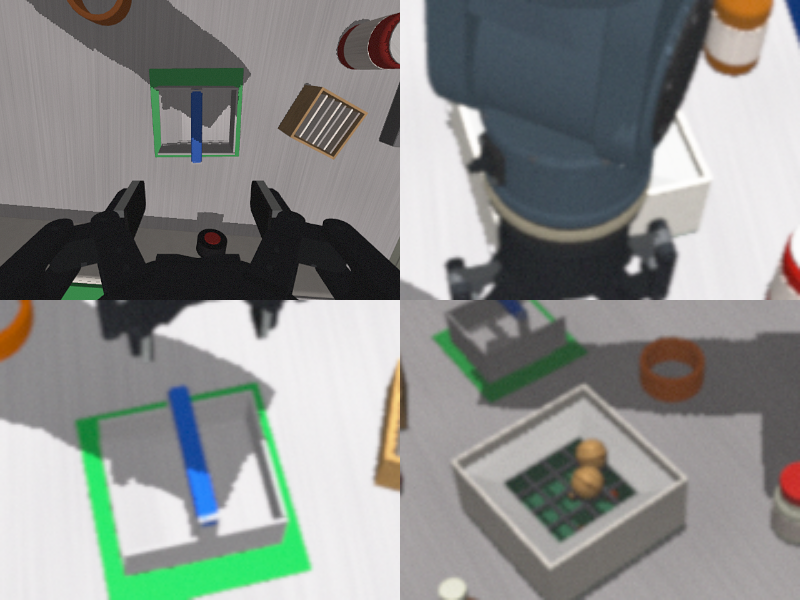

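```bash
python3 - <<'E'
from h import *
import pickle
a,c=pickle.load(open('p5.pkl','rb'))
p=ray(a,296.3,467.9,.003)[:2]; q=ray(a,368.3,454.4,.003)[:2]; d=(q-p)/np.linalg.norm(q-p); n=np.array([-d[1],d[0]])
print(p.round(3),q.round(3),np.linalg.norm(q-p).round(3),'pan centre',((p+q)/2+n*.055).round(3))
# mat edges by line fits in side image p5
hsv=cv2.cvtColor(a['frame'],cv2.COLOR_RGB2HSV); m=cv2.inRange(hsv,(45,120,60),(75,255,255))
k=max(cv2.findContours(m,0,cv2.CHAIN_APPROX_NONE)[0],key=cv2.contourArea)[:,0]
P=np.array([ray(a,*t,.003)[:2] for t in k if t[1]<477]); r=cv2.minAreaRect(P.astype(np.float32)); print('mat',r)
E
python3 to.py .43,-.1,.30 .5,0.02,.26 .54,.03,.2
```

```text
[ 0.45  -0.376] [ 0.581 -0.366] 0.132 pan centre [ 0.512 -0.316]
mat ((0.5081912279129028, -0.31629762053489685), (0.16278882324695587, 0.16253121197223663), 6.210877418518066)
.43,-.1,.30 tool shift [ 0.222 -0.055 -0.029] rows 4.6
.5,0.02,.26 tool shift [0.334 0.026 0.01 ] rows 6.7
.54,.03,.2 tool shift [0.341 0.067 0.07 ] rows 7.1
```

The pan stands empty at (0.512,-0.316), 4 mm from the mat centre. In the scene crop the walnuts touch each other, at crop (590,452) and (587,483). I'll go above the screen and look.

>>> {"name": "jog_arm", "arguments": {"moves": [[0.07, 0.045, 0.006, 0, 0], [0.07, 0.095, 0.013, 0, 0], [0.07, 0.145, 0.02, 0, 0], [0.07, 0.195, 0.026, 0, 0], [0.07, 0.245, 0.033, 0.005, 0], [0.07, 0.285, 0.04, 0.01, 0], [0.07, 0.31, 0.05, 0.02, 0], [0.07, 0.315, 0.055, 0.02, 0]]}}

```text
time_s: 31.15
tool_pos: [0.529, 0.0066, 0.2471]
eef_rot: [3.14, 0.014, 1.677]
force: [0.0, -0.9, -0.0]
gripper_width: 0.0703
gripper_force: 0.0
```

```bash
cat > wl.py <<'E'
from h import *
w=grab('wrist'); save(w,'wl.png')
hsv=cv2.cvtColor(w['frame'],cv2.COLOR_RGB2HSV); m=cv2.inRange(hsv,(10,70,70),(24,220,255)); m=cv2.morphologyEx(m,cv2.MORPH_OPEN,np.ones((5,5)))
d=cv2.distanceTransform(m,cv2.DIST_L2,5); e=cv2.dilate(d,np.ones((15,15)))
n,lab,st,cen=cv2.connectedComponentsWithStats(((d==e)&(d>10)).astype(np.uint8))
for i in range(1,n):
    x,y=cen[i]; X=ray(w,x,y,.077)
    if abs(X[0]-.577)<.1 and abs(X[1]-.004)<.1: print('walnut',x.round(),y.round(),d[lab==i].max().round(1),X.round(4))
print('expected px radius',w['f']*.0195/(np.array(w['R'])@[.577,.004,.075]+w['t'])[2])
E
python3 wl.py; python3 st.py; cp pics/wl.png pics/w7.png
```

```text
walnut 345.0 200.0 17.4 [0.5535 0.0159 0.077 ]
walnut 317.0 236.0 18.0 [ 0.5326 -0.0197  0.077 ]
expected px radius 21.819755667725648
31.2 q [ 0.02  0.27  0.08  1.38 -0.01  1.48] p [0.5297 0.0058 0.2478] r,az 0.53 0.6
tilt 0.8 toward -72.7 xdir 96.1 ydir 6.1
[[-0.106, 0.994, 0.004], [0.994, 0.106, -0.014], [-0.014, 0.003, -1.0]]
```

View pics/w7.png

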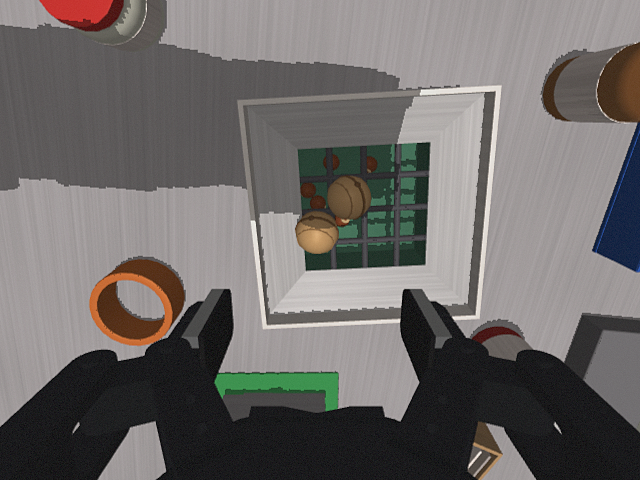

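The wrist view shows walnuts A at (348,198), about (0.556,0.018), and B at (317,233), about (0.533,-0.017). The hazelnuts are below in the green tray. I'll close across the line joining the walnuts and take A first.

>>> {"name": "jog_arm", "arguments": {"moves": [[0.065, 0.004, 0.009, 0.03, 1.4], [0.065, 0.008, 0.018, 0.065, 2.8], [0.065, 0.012, 0.027, 0.1, 4.2], [0.065, 0.012, 0.027, 0.12, 5.6], [0.065, 0.012, 0.027, 0.135, 6.7], [0.065, 0.012, 0.027, 0.155, 6.7], [0.065, 0.012, 0.027, 0.175, 6.7], [0.065, 0.012, 0.027, 0.183, 6.7]], "force": 30}}

```text
time_s: 32.0
tool_pos: [0.5555, 0.0147, 0.0645]
eef_rot: [3.13, 0.01, 0.971]
force: [0.3, 0.5, -0.1]
gripper_width: 0.0654
gripper_force: 0.0
```

>>> {"name": "jog_arm", "arguments": {"moves": [[0.04, 0, 0, 0, 0], [0.03, 0, 0, 0, 0], [0.02, 0, 0, 0, 0], [0.02, 0, 0, 0, 0], [0.02, 0, 0, -0.02, 0], [0.02, 0, 0, -0.06, 0], [0.02, 0, 0, -0.09, 0]]}}

```text
time_s: 32.7
tool_pos: [0.5568, 0.0173, 0.159]
eef_rot: [3.126, 0.007, 0.972]
force: [1.1, 0.5, 0.2]
gripper_width: 0.0371
gripper_force: 30.3
```

```bash
python3 st.py; python3 to.py .541,.303,.16 .541,.303,.1
```

```text
32.7 q [ 0.04  0.34 -0.04  1.18 -0.01  2.21] p [0.5568 0.0173 0.159 ] r,az 0.557 1.8
tilt 1.0 toward -57.6 xdir 55.7 ydir -34.3
[[0.563, 0.826, 0.009], [0.826, -0.563, -0.014], [-0.007, 0.015, -1.0]]
.541,.303,.16 tool shift [ 0.227 -0.174 -0.005] rows 5.7
.541,.303,.1 tool shift [ 0.228 -0.175  0.055] rows 5.8
```

>>> {"name": "jog_arm", "arguments": {"moves": [[0.02, 0.03, -0.023, 0, 0], [0.02, 0.068, -0.052, 0, 0], [0.02, 0.107, -0.082, 0, 0], [0.02, 0.147, -0.112, 0, 0], [0.02, 0.185, -0.142, 0, 0], [0.02, 0.215, -0.165, 0.01, 0], [0.02, 0.228, -0.175, 0.03, 0], [0.02, 0.228, -0.175, 0.06, 0]]}}

```text
time_s: 33.5
tool_pos: [0.5414, 0.3069, 0.0934]
eef_rot: [3.126, 0.004, 0.975]
force: [0.0, -0.5, -0.9]
gripper_width: 0.0368
gripper_force: 30.3
```

>>> {"name": "jog_arm", "arguments": {"moves": [[0.02, 0, 0, 0.03, 0], [0.02, 0, 0, 0.058, 0], [0.02, 0, 0, 0.062, 0], [0.05, 0, 0, 0.062, 0], [0.058, 0, 0, 0.062, 0], [0.058, 0, 0, 0.03, 0], [0.058, 0, 0, -0.01, 0], [0.058, 0, 0, -0.06, 0]]}}

```text
time_s: 34.3
tool_pos: [0.5398, 0.3041, 0.1546]
eef_rot: [3.128, 0.008, 0.972]
force: [0.9, 1.4, 1.1]
gripper_width: 0.0577
gripper_force: 0.0
```

```bash
python3 st.py; python3 to.py .531,-.017,.25
python3 - <<'E'
from h import *
w=grab('wrist'); save(w,'w8.png')
E
```

```text
34.3 q [ 0.52  0.48  0.16  1.24 -0.02  2.69] p [0.5398 0.3041 0.1546] r,az 0.62 29.4
tilt 0.9 toward -63.0 xdir 55.7 ydir -34.3
[[0.563, 0.826, 0.007], [0.826, -0.563, -0.014], [-0.008, 0.014, -1.0]]
.531,-.017,.25 tool shift [-0.271  0.175 -0.091] rows 6.7
```

View pics/w8.png

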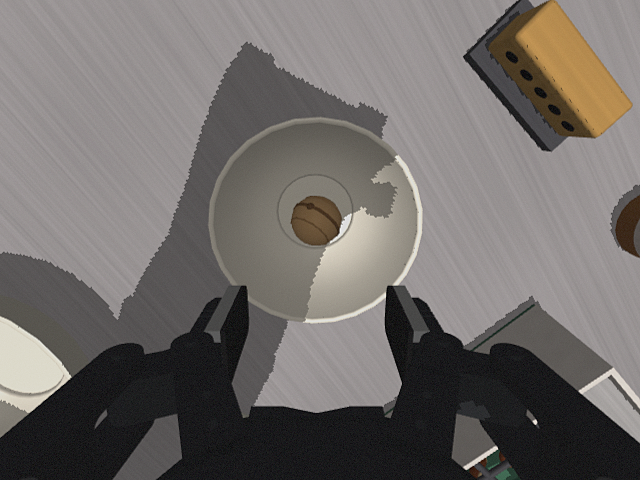

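Walnut A lies in the bowl at (316,220). Back to B.

>>> {"name": "jog_arm", "arguments": {"moves": [[0.06, -0.035, 0.023, -0.015, 0], [0.06, -0.078, 0.05, -0.03, 0], [0.06, -0.12, 0.077, -0.045, 0], [0.06, -0.162, 0.104, -0.06, 0], [0.06, -0.204, 0.131, -0.075, 0], [0.06, -0.242, 0.156, -0.087, 0], [0.06, -0.265, 0.171, -0.09, 0], [0.06, -0.271, 0.175, -0.091, 0]]}}

```text
time_s: 35.15
tool_pos: [0.5319, -0.0201, 0.2507]
eef_rot: [3.124, 0.006, 0.969]
force: [0.3, 0.3, -0.5]
gripper_width: 0.0599
gripper_force: 0.0
```

```bash
python3 st.py; python3 wl.py
python3 - <<'E'
from h import *
w=grab('wrist'); hsv=cv2.cvtColor(w['frame'],cv2.COLOR_RGB2HSV)
m=cv2.inRange(hsv,(8,70,50),(24,230,255)); p=proj(w,[.5326,-.017,.077]); print(p)
for k in cv2.findContours(cv2.morphologyEx(m,cv2.MORPH_OPEN,np.ones((7,7))),0,1)[0]:
    (x,y),r=cv2.minEnclosingCircle(k)
    if np.hypot(x-p[0],y-p[1])<60: print(x,y,r,ray(w,x,y,.077).round(4))
E
```

```text
35.15 q [-0.03  0.27  0.08  1.38 -0.01  2.14] p [ 0.5319 -0.0201  0.2507] r,az 0.532 -2.2
tilt 1.1 toward -53.0 xdir 55.5 ydir -34.5
[[0.566, 0.824, 0.011], [0.824, -0.566, -0.015], [-0.006, 0.018, -1.0]]
walnut 313.0 207.0 19.0 [ 0.5321 -0.0194  0.077 ]
expected px radius 22.634940522122825
[312.60227683 205.28401568]
312.4259338378906 204.4629669189453 22.255083084106445 [ 0.5329 -0.0163  0.077 ]
```

View pics/wl.png

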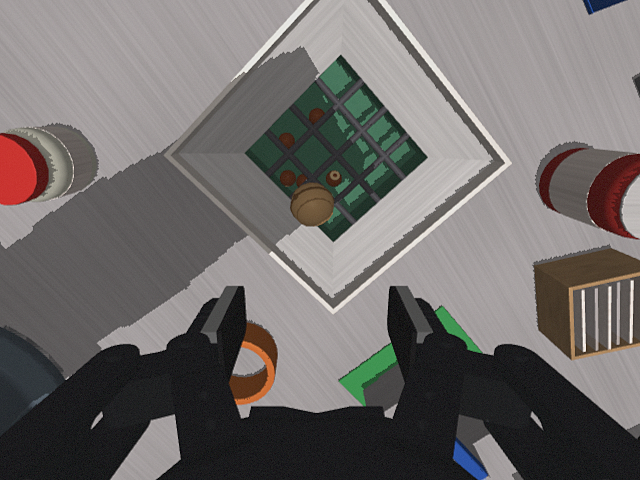

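That was my last picture: counting the crops, I've viewed 11 against the limit of 10. The wrist view shows B alone at (312,204), about (0.533,-0.016), and hazelnuts in the tray. I'll turn so the fingers close along the near edge of the screen.

>>> {"name": "jog_arm", "arguments": {"moves": [[0.057, 0.002, -0.002, 0.03, 1.4], [0.057, 0.004, -0.004, 0.065, 2.8], [0.057, 0.005, -0.005, 0.095, 4.2], [0.057, 0.005, -0.005, 0.115, 5.6], [0.057, 0.005, -0.005, 0.13, 7], [0.057, 0.005, -0.005, 0.15, 7.8], [0.057, 0.005, -0.005, 0.17, 7.8], [0.057, 0.005, -0.005, 0.183, 7.8]]}}

```text
time_s: 36.05
tool_pos: [0.531, -0.0109, 0.0638]
eef_rot: [3.127, -0.004, 0.157]
force: [0.1, 0.1, 0.0]
gripper_width: 0.0571
gripper_force: 0.0
```

>>> {"name": "jog_arm", "arguments": {"moves": [[0.057, 0, 0, 0, 0], [0.04, 0, 0, 0, 0], [0.03, 0, 0, 0, 0], [0.02, 0, 0, 0, 0], [0.02, 0, 0, 0, 0], [0.02, 0, 0, -0.02, 0], [0.02, 0, 0, -0.06, 0], [0.02, 0, 0, -0.09, 0]]}}

```text
time_s: 36.85
tool_pos: [0.5312, -0.0106, 0.158]
eef_rot: [3.126, -0.007, 0.156]
force: [0.7, 0.1, -0.1]
gripper_width: 0.0372
gripper_force: 30.6
```

```bash
python3 st.py; python3 to.py .541,.303,.155
```

```text
36.85 q [-0.01  0.29 -0.12  1.15 -0.01  2.97] p [ 0.5312 -0.0106  0.158 ] r,az 0.531 -1.1
tilt 1.0 toward -56.5 xdir 9.0 ydir -81.1
[[0.988, 0.156, 0.009], [0.156, -0.988, -0.014], [0.007, 0.015, -1.0]]
.541,.303,.155 tool shift [ 0.058 -0.308 -0.001] rows 6.3
```

>>> {"name": "jog_arm", "arguments": {"moves": [[0.02, 0.009, -0.035, 0, -1], [0.02, 0.019, -0.08, 0, -2.2], [0.02, 0.029, -0.125, 0, -3.4], [0.02, 0.039, -0.17, 0, -4.6], [0.02, 0.049, -0.215, 0, -5.8], [0.02, 0.058, -0.26, 0, -7], [0.02, 0.065, -0.3, 0, -8], [0.02, 0.069, -0.322, 0, -8]]}}

```text
time_s: 37.65
tool_pos: [0.5484, 0.3215, 0.1514]
eef_rot: [3.128, 0.006, 1.0]
force: [0.2, -0.4, -0.9]
gripper_width: 0.0374
gripper_force: 30.6
```

```bash
python3 st.py; python3 to.py .549,.318,.052
```

```text
37.65 q [ 0.54  0.52  0.2   1.26 -0.02  2.68] p [0.5484 0.3215 0.1514] r,az 0.636 30.4
tilt 0.9 toward -57.0 xdir 57.3 ydir -32.7
[[0.54, 0.842, 0.008], [0.842, -0.54, -0.013], [-0.006, 0.014, -1.0]]
.549,.318,.052 tool shift [-0.002  0.001  0.099] rows 2.0
```

>>> {"name": "jog_arm", "arguments": {"moves": [[0.02, -0.002, 0.001, 0.03, 0], [0.02, -0.002, 0.001, 0.065, 0], [0.02, -0.002, 0.001, 0.09, 0], [0.02, -0.002, 0.001, 0.098, 0], [0.02, -0.002, 0.001, 0.099, 0], [0.045, -0.002, 0.001, 0.099, 0], [0.06, -0.002, 0.001, 0.099, 0], [0.06, -0.002, 0.001, 0.09, 0]]}}

```text
time_s: 38.45
tool_pos: [0.5488, 0.3139, 0.0602]
eef_rot: [3.128, 0.009, 0.993]
force: [0.2, -0.1, -0.2]
gripper_width: 0.0602
gripper_force: 0.0
```

>>> {"name": "jog_arm", "arguments": {"moves": [[0.06, 0, 0, -0.03, 0], [0.06, 0, 0, -0.08, 0], [0.06, 0, 0, -0.12, 0], [0.06, 0, 0, -0.16, 0], [0.06, 0, 0, -0.16, 0], [0.06, 0, 0, -0.16, 0], [0.06, 0, 0, -0.16, 0], [0.06, 0, 0, -0.16, 0]]}}

```text
time_s: 39.25
tool_pos: [0.5477, 0.316, 0.2193]
eef_rot: [3.129, 0.01, 0.993]
force: [-0.2, 0.0, -0.3]
gripper_width: 0.0599
gripper_force: 0.0
```

```bash
python3 st.py
python3 - <<'E'
from h import *
w=grab('wrist'); hsv=cv2.cvtColor(w['frame'],cv2.COLOR_RGB2HSV); p=proj(w,[.541,.303,.03]); print('bowl px',p.round())
m=cv2.inRange(hsv,(8,70,50),(24,230,255)); m=cv2.morphologyEx(m,cv2.MORPH_OPEN,np.ones((5,5)))
for k in cv2.findContours(m,0,1)[0]:
    (x,y),r=cv2.minEnclosingCircle(k)
    if cv2.contourArea(k)>150: print('brown',round(x),round(y),round(r),cv2.contourArea(k),ray(w,x,y,.03).round(3))
# before/after bystander change + stray brown spots on bench
import pickle
s0=pickle.load(open('scene0.pkl','rb')); c=grab('scene'); a=grab('side'); pickle.dump((a,c),open('p9.pkl','wb'))
for n,f in (('scene',c),('side',a)):
    hsv=cv2.cvtColor(f['frame'],cv2.COLOR_RGB2HSV); m=cv2.inRange(hsv,(4,100,40),(22,255,255))
    for k in cv2.findContours(m,0,1)[0]:
        if cv2.contourArea(k)>8: (x,y),r=cv2.minEnclosingCircle(k); print(n,round(x),round(y),round(r),cv2.contourArea(k))
    hsv=cv2.cvtColor(f['frame'],cv2.COLOR_RGB2HSV); x0,y0,x1,y1=(270,150,345,212) if n=='side' else (320,285,395,350)
    w_=np.zeros(hsv.shape[:2],np.uint8); w_[y0:y1,x0:x1]=cv2.inRange(hsv,(15,8,150),(40,60,255))[y0:y1,x0:x1]
    k=max(cv2.findContours(w_,0,1)[0],key=cv2.contourArea); print(n,'bowl box',cv2.boundingRect(k))
E
```

```text
39.25 q [ 0.53  0.5   0.35  1.42 -0.02  2.68] p [0.5477 0.316  0.2193] r,az 0.632 30.0
tilt 0.9 toward -70.1 xdir 56.9 ydir -33.1
[[0.546, 0.838, 0.005], [0.838, -0.546, -0.015], [-0.01, 0.013, -1.0]]
bowl px [316. 218.]
brown 638 252 28 843.5 [0.787 0.1   0.03 ]
brown 584 221 29 601.5 [0.754 0.16  0.03 ]
brown 311 213 40 2494.0 [0.54 0.31 0.03]
brown 509 106 59 5387.0 [0.736 0.295 0.03 ]
scene 347 479 46 1920.5
scene 284 354 21 586.5
scene 244 319 9 17.0
scene 357 321 14 285.0
scene 238 296 13 403.5
scene 196 191 21 184.5
scene 331 181 15 307.5
scene 501 54 22 702.0
scene 293 24 4 18.5
scene 237 40 44 1411.5
scene 598 93 102 10243.0
scene 229 1 3 17.0
scene bowl box (326, 287, 46, 49)
side 438 405 37 2858.5
side 232 349 24 1693.5
side 332 292 3 9.5
side 318 272 3 16.0
side 408 236 11 52.5
side 414 210 13 487.5
side 305 184 13 263.0
side 382 180 18 489.0
side 286 58 8 109.0
side 385 59 73 10700.0
side 184 47 107 6351.0
side bowl box (281, 156, 57, 43)
```

Both walnuts are in the bowl. I'll do a quick numeric count of hazelnuts from above the screen.

>>> {"name": "jog_arm", "arguments": {"moves": [[0.06, -0.04, 0.025, 0, 0], [0.06, -0.08, 0.05, 0, 0], [0.06, -0.12, 0.075, 0, 0], [0.06, -0.16, 0.1, 0, 0], [0.06, -0.2, 0.125, 0, 0], [0.06, -0.23, 0.145, 0, 0], [0.06, -0.24, 0.15, 0, 0], [0.06, -0.24, 0.15, 0, 0]]}}

```text
time_s: 40.2
tool_pos: [0.5427, 0.0321, 0.2242]
eef_rot: [3.128, 0.008, 0.991]
force: [-0.3, 0.9, -0.7]
gripper_width: 0.0602
gripper_force: 0.0
```

Run:
```python
from h import *
w=grab('wrist'); hsv=cv2.cvtColor(w['frame'],cv2.COLOR_RGB2HSV)
m=cv2.inRange(hsv,(2,90,30),(24,255,255))
print('centre px',proj(w,[.577,.004,.0125]).round(),'r',w['f']*.0085/(np.array(w['R'])@[.577,.004,.0125]+w['t'])[2])
for k in cv2.findContours(m,0,1)[0]:
    (x,y),r=cv2.minEnclosingCircle(k); X=ray(w,x,y,.0125)
    if cv2.contourArea(k)>15 and abs(X[0]-.577)<.1 and abs(X[1])<.1: print(round(x),round(y),round(r,1),cv2.contourArea(k),X.round(3))
```

```text
centre px [358. 203.] r 8.523945246701173
327 250 7.5 86.0 [ 0.524 -0.02   0.013]
320 236 9.6 115.5 [ 0.526 -0.005  0.013]
355 231 8.4 152.0 [ 0.559 -0.019  0.013]
308 230 8.2 175.5 [0.52  0.008 0.013]
308 193 8.3 188.0 [0.541 0.04  0.013]
340 170 9.1 214.0 [0.579 0.042 0.013]
```

All six hazelnuts are in the tray: their pixel radius fits a floor-level ball. Handing in.

```bash
python3 -c "
from cell import robot
print(robot.hand_in())"
```

```text
the job is handed in; nothing more can be done
None
```

Job handed in at about 40 s: six hazelnuts in the tray, both walnuts in the middle-sized bowl, and the empty pan upright about 4 mm from the mat's centre; I viewed 11 pictures, one over the limit of 10.

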